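Put the sharpening stone away in its lidded box

TASK

Put the clean sharpening stone away in its wooden box. First raise the lid by its near end, with the tongue at its far end still under the keeper, draw it off and lay it flat, right way up, on the bench; then lay the stone, which stands on edge in the draining rack, flat on the bench, let go of it, take it again across its broad width and lower it flat into its seat in the box: it is brittle, so never drop it. Then put the lid back tongue first under the keeper and let its near end down until it lies fully home behind the front fence, and leave the other things where they are.

Things in the scene. Friction and masses are not known exactly. Their poses are not given: they have to be found in the camera images.
- stone_box: Base of the dark wooden stone box, fixed to the bench. Origin: under the centre of the stone's seat, at bench height; +x runs along the box from its near end (fence, lid's pull) to its far end (end block), z up. Its board is 250 x 100 mm (x -114 to +136) and 12 mm thick; all else stands on it
- box_seat (a point): Centre of the seat's floor, the board's top, 12 mm above the bench. A curb 8 mm high (top 20 mm above the bench), 6 mm thick, encloses the seat: 156 (box x) x 61 (box y) mm inside. The seated stone's top is 34 mm above the bench
- box_keeper (a point): Middle of the keeper's lower edge. The end block at the far end (box x 101 to 122, y +-45, top 43 mm above the bench) has a mortise open toward the fence: y +-31, 23 to 36 mm above the bench, 10 mm deep. The wood over it is the keeper
- box_fence (a point): Middle of the inner top edge of the fence at the box's near end: 7 mm thick, 92 mm wide, 10 mm above the board, so 22 mm above the bench
- lid: Loose lid, dark wood, 190 x 89 x 31 mm without tongue and pull, 0.18 kg. Origin level with the lower edge of its walls; shut, it is 12 mm straight above the box's origin with the same axes. Hollow below: inside x -86 to +92, y +-38.5, 25 mm deep, 6 mm walls. Its side walls stand outside the curb with 2.5 mm play. Lying right way up on the bench its origin is at bench height
- lid_near_edge (a point): Lower outer edge of the lid's near wall, middle (lid x -92). Shut, it stands 2 mm inside the fence; it must be raised above the fence before the lid can be drawn toward the near end
- lid_tongue (a point): Middle of the tongue's tip. The tongue stands 9 mm out of the lid's far wall, 50 mm wide, 14 to 19 mm above the lid's lower edge; the far wall itself reaches down only to 12 mm. Shut, the tongue is 6 mm under the keeper with 5 mm play above and 3 below. Drawn 8 to 12 mm toward the near end the lid can be lifted off, clear of a seated stone too
- lid_pull (a point): Centre of the lid's pull, a paler wooden bar on top near its near end: 16 mm thick (lid x), 52 mm long (lid y), 21 mm high; its top is 10 mm above this point. Grasp it from above across the 16 mm; the lid's weight lies about 75 mm toward the tongue, so hold it firmly
- stone: Grey sharpening stone, a plain block 55 (x) x 150 (y) x 22 (z) mm, about 0.62 kg, loose. Origin: centre of one broad face; z points through the stone to the other. It starts standing on a long edge in the rack, x axis upright, z level. Either broad face may be up in the box, either end forward
- stone_center (a point): Centre of the stone
- rack: Pale wooden draining rack, fixed, 84 (x) x 180 (y) x 20 mm, origin at the centre of its underside. Floor 8 mm thick, three rails along y, tops 20 mm above the bench, two slots 26 mm wide. The stone stands in the -x slot (nearer the robot), upper edge 63 mm above the bench. The bench left of the box is clear, and for 0.2 m behind the rack as far as a tall case of bells (x 0.67)
- brush: bystander: small brush with an orange handle, 151 mm, lying behind the clear space left of the box; leave it alone
- bottle: bystander: small yellow oil bottle, 62 mm tall, behind the box; leave it alone
- tin: bystander: shallow round tin of screws, 70 mm across, at the left; leave it alone
- pliers: bystander: pliers with red handles, 154 mm, at the back left; leave them alone
- mug: bystander: blue and orange mug, 105 mm tall, at the back right; leave it alone

How it is judged (in metres and radians):
On the way, in this order (a step that is already met when the one before it is completed fails the run):
1. the lid's near end is raised clear above the front fence while its tongue is still under the keeper (z of lid_near_edge in the frame of stone_box above 0.023 m and x of lid_tongue in the frame of stone_box above 0.1015 m and z of lid_tongue in the frame of stone_box below 0.036 m), for 0.1 s.
2. the lid lies flat, right way up, on the bench beside the box, let go (height (world z) of lid below 0.005 m and angle between lid's own z axis and vertical below 0.06 rad and horizontal distance between lid and stone_box above 0.09 m and contact force between the fingers and lid below 0.3 N), for 0.2 s.
3. the stone lies flat on the bench, let go (height (world z) of stone_center below 0.015 m and angle between the z axis of stone and the z axis of stone_box, either way round below 0.06 rad and contact force between the fingers and stone below 0.3 N), for 0.2 s.
4. the stone lies flat in its seat in the open box, let go (horizontal distance between stone_center and box_seat below 0.006 m and z of stone_center in the frame of box_seat below 0.0135 m and angle between the z axis of stone and the z axis of stone_box, either way round below 0.05 rad and height (world z) of lid below 0.005 m and contact force between the fingers and stone below 0.3 N), for 0.2 s.
At the end, for the whole second after the job is handed in: the stone lies flat in its seat (centre within 6 mm of the seat's centre), and the lid is shut over it: centred within 5 mm, resting on the board within 2.5 mm, tongue under the keeper, near end down behind the fence, everything at rest and released (horizontal distance between stone_center and box_seat below 0.006 m and z of stone_center in the frame of box_seat below 0.0135 m and angle between the y axis of stone and the x axis of stone_box, either way round below 0.08 rad and horizontal distance between lid and stone_box below 0.005 m and z of lid in the frame of stone_box between 0.01 and 0.0145 m and angle between lid's own z axis and vertical below 0.025 rad and x of lid_tongue in the frame of stone_box above 0.102 m and z of lid_tongue in the frame of stone_box below 0.035 m and z of lid_near_edge in the frame of stone_box below 0.015 m and linear speed of each of lid, stone below 0.01 m/s); the robot touches nothing.
It fails at once if a bystander (brush, bottle, tin, pliers or mug) is moved more than 30 mm (distance of any of brush, bottle, tin, pliers, mug from where it was at the start of the episode above 0.03 m).
It fails at once if the stone is dropped or flung (moves faster than 1 m/s) (linear speed of stone above 1 m/s).
It also fails if it takes over 72 s, if anything falls off the work surface, if the arm or the gripper's body presses on something with over 40 N, if the wrist force passes 120 N, or if a joint passes its speed limit or range.

ROBOT

A 6-joint arm with a two-finger parallel gripper is mounted at the origin on a cart in front of the work surface, level with it; the furniture and walls round the work are solid. World frame = base frame: x ahead of the robot, y to its left, z up, the work surface at z = 0. Lengths are in mm, angles in rad, forces in N, time in s.
With the tool pointing down it reaches from about 350 to 975 mm from the base axis. Payload 7.1 kg.
Tool frame: the origin (TCP) lies at the very end of the fingers, on their centre line; the grasp point (between the pads) lies 19 mm behind it; z points along the fingers, y is the line along which they close (so a half turn about z gives the same grasp; the last joint's range is limited). The gripper opens to 88 mm and grips with 3 to 60 N. Pads are 20 mm wide; open, the fingers measure 115 mm over their backs; the gripper's body (75 mm by 178 mm) begins 61 mm behind the grasp point.
Start: joints at [-1.23, 0.423, 1.63, -0, 1.089, -0.019], TCP at [220.071, -584.956, 197.075] pointing down, gripper open.
Joint ranges: [-3, 3], [-0.9, 2.11], [0.09, 2.58], [-1.31, 4.45], [0.11, 2.69], [-2.54, 2.54]. Speed limits (rad/s): [2.39, 2.39, 3.01, 3.14, 3.14, 3.14].

INTERFACE

Orientations are given as a unit quaternion [x, y, z, w].
In Python, from cell import bot gives the robot as it stands.
- The arm moves only by the tool drive_tool, never from a script. Its argument "steps" is a list of rows, each an object of numbers: "tx", "ty", "tz": the shift along the tool's x, y, z in m; "spin": the turn about the tool's z in degrees; "jaw": the closure, from -1 (fully open) to 1 (shut). In form: [{"tx": .., "ty": .., "tz": .., "spin": .., "jaw": ..}, ...]. A call has 1 to 5 rows; each row is the pose to reach, as a shift and turn from the pose commanded when the call began, along the tool's axes at that moment; what a row does not reach only later rows make up. A row lasts 1/10 s, in which the tool goes at most 50 mm and 8.59 degrees, less where a joint would pass 70% of its speed; a pose out of reach is approached as far as the arm can. A call with a gripper value outside its range is refused whole. The fingers move at their own pace and stop on an object; "squeeze" is the grip in N (left out, the last holds). Time passes only in rows, so rows that repeat a pose let the fingers close. It gives the time, the measured TCP pose, the force, the opening and the grip force at its end, in the units of the state.
- bot.sense(): the state, without advancing time (a new reading comes with each control period).
- bot.read_camera(name): name is "scene" or "top"; returns the picture (420x560x3 uint8, red, green, blue); there is no depth.
- bot.calibration(name): a dict with "fovy" (degrees; the focal length in pixels is half the picture's height over the tangent of half this angle, whatever the lens; pixels are square), "cx", "cy" (the principal point, pixels), "k1" (the pictures are not rectified: a ray, as slopes to the right and down, at radius r is drawn at 1 + k1 r^2 times it, then the intrinsics apply), "R" (3x3) and "t" (3): a world point X has camera coordinates R X + t. Camera axes: x right, y down, z forward; pixel columns grow to the right and rows downward; lengths in mm; the calibration is good to about 2 mm. A picture is of the moment at which its call begins. calibration takes no time and is no camera call.
- bot.hand_in(): hands the job in; it is judged then, once.
The state is a dict: "clock": time; "qpos": joint angles; "joint_velocities": joint speeds; "tau": joint torques, N m; "tool_pos": TCP position; "ee_rot": TCP orientation; "force": force on the tool from outside, world axes, zero at the start; "wrist_torque": the same for the moment, N m; "grip_width": finger opening in mm; "finger_force": force on a finger pad.
Only numpy, scipy, OpenCV 4.12 (cv2) and the standard library are available. Lean on these libraries where they do the work, as an engineer would, in place of code of your own. Each camera call takes 0.05 s, during which the arm holds its last target. There are 200 camera calls.

## Working session

There is one attempt and no reset: what is moved stays moved. The work goes in short steps, Python scripts to look and compute and a tool call to move; the robot and the scene stay as the last step left them, time stands still between calls to the robot, and variables do not carry over. Pictures are saved under pics/ and viewed, at most 10 in all, crops included, and the job is handed in when it is done.

Besides the shell and the picture viewer there is one more tool, called after "Emit:" as name([rows], argument=value, ...), one row to a line, values as JSON. drive_tool: Moves the arm, as the interface text tells. Its arguments: {"type":"object","properties":{"steps":{"type":"array","items":{"type":"object","properties":{"tx":{"type":"number"},"ty":{"type":"number"},"tz":{"type":"number"},"spin":{"type":"number"},"jaw":{"type":"number"}}}},"squeeze":{"type":"number"}},"required":["steps"]}

```bash
mkdir -p pics
python3 - <<'E'
from cell import bot
import cv2
for n in("scene","top"):
    im=bot.read_camera(n); cv2.imwrite(f"pics/{n}0.png",im[:,:,::-1]); c=bot.calibration(n); print(n,c)
s=bot.sense(); print(s)
E
```

```text
scene {'fovy': 54.94176215774288, 'cx': 275.6568808155984, 'cy': 208.94058146817264, 'k1': -0.027437794779827194, 'R': array([[-0.87728831, -0.47987169, -0.00940056],
       [-0.19368041,  0.3718659 , -0.90785662],
       [ 0.43915044, -0.7946313 , -0.41917536]]), 't': array([ 468.293631  ,  180.72232672, 1046.67494025])}
top {'fovy': 45.14232611815361, 'cx': 287.000504159658, 'cy': 205.4648731786976, 'k1': -0.16993875902314623, 'R': array([[-0.0255023 , -0.99965774,  0.00583397],
       [-0.9845358 ,  0.02410388, -0.17351734],
       [ 0.17331733, -0.01016885, -0.98481353]]), 't': array([ -12.71165306,  548.54259355, 1395.4594199 ])}
{'clock': 0.1, 'qpos': array([-1.22997558e+00,  4.23731114e-01,  1.63056670e+00, -9.78209766e-06,
        1.08861060e+00, -1.89887390e-02]), 'joint_velocities': array([ 0.00097149, -0.00202795, -0.00140261,  0.00196641,  0.00210688,
        0.00152174]), 'tau': array([ 1.77076640e-05, -5.45610130e+01, -2.74324358e+01,  6.44604745e-02,
        1.89116865e-02, -1.92959504e-05]), 'tool_pos': array([ 219.91663001, -584.48404921,  196.41867226]), 'ee_rot': array([ 9.83860123e-01,  1.78938049e-01, -1.09682842e-04, -6.48685319e-04]), 'force': array([ 0.2673505 , -0.28661472,  0.65941241]), 'wrist_torque': array([ 0.01805916,  0.03499324, -0.01486085]), 'finger_force': 0.0, 'grip_width': 87.69490043590946}
```

View pics/scene0.png

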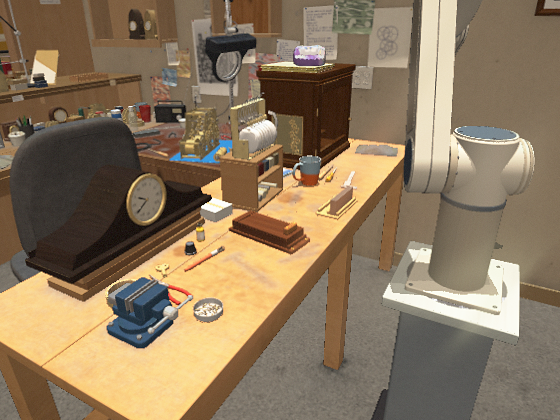

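View pics/top0.png

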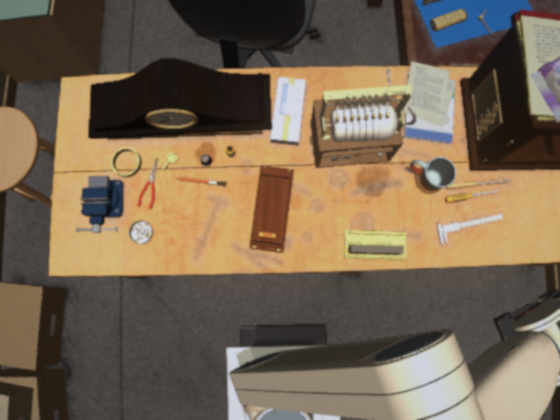

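The scene view shows the box at mid-bench with the pull toward the robot and the rack to its right. In the top view the box spans about (252–292, 166–250) and the rack about (345–406, 232–259), with the stone at about (376, 250).

```bash
cat > h.py <<'E'
import numpy as np, cv2
from cell import bot
def cam(n):
    c=bot.calibration(n); f=210/np.tan(np.radians(c["fovy"])/2)
    K=np.array([[f,0,c["cx"]],[0,f,c["cy"]],[0,0,1]]); return K,np.array([c["k1"],0,0,0,0.]),np.array(c["R"]),np.array(c["t"])
def proj(n,P):
    K,d,R,t=cam(n); return cv2.projectPoints(np.atleast_2d(np.array(P,float)),cv2.Rodrigues(R)[0],t,K,d)[0][:,0]
def back(n,uv,z):
    K,d,R,t=cam(n); u=cv2.undistortPoints(np.array(uv,float).reshape(-1,1,2),K,d)[:,0]
    D=np.c_[u,np.ones(len(u))]@R; C=-R.T@t; return C+D*((z-C[2])/D[:,2])[:,None]
def crop(n,x0,y0,x1,y1,k,name):
    im=bot.read_camera(n)[:,:,::-1]; cv2.imwrite("pics/"+name,cv2.resize(im[y0:y1,x0:x1],None,fx=k,fy=k,interpolation=cv2.INTER_CUBIC)); return im
E
python3 - <<'E'
from h import *
im=crop("top",240,155,415,275,4.5,"crop1.png")
E
```

```text
(no output)
```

View pics/crop1.png

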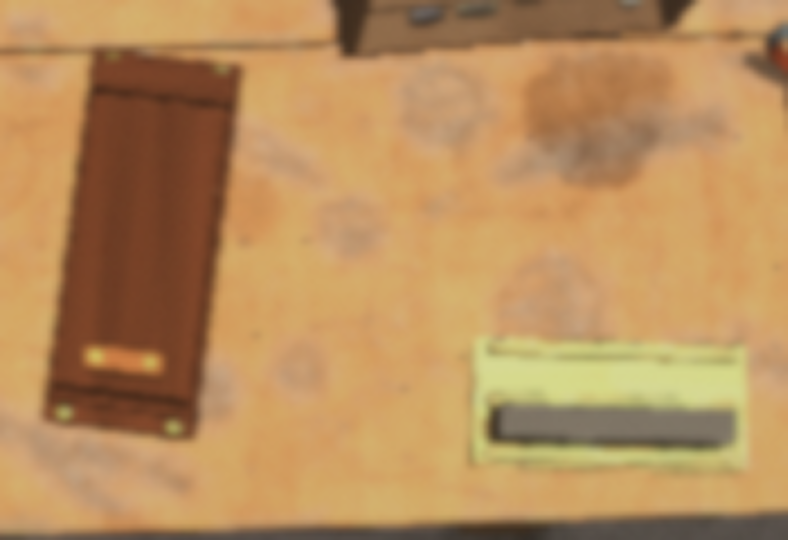

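The crop shows box corners at about (45,420), (192,438), (95,50) and (241,66). The pull runs (85–162, 347–373), the rack (473–748, 340–467) and the stone top (490–735, 403–445).

```bash
cat >> h.py <<'E'
from scipy.optimize import minimize
def c2p(p,x0,y0,k): return (np.array(p,float)+.5)/k-.5+[x0,y0]
def fit(n,uv,model,x0):
    # model pts (local xyz) with pixel uv -> world x,y,yaw
    def F(p):
        c,s=np.cos(p[2]),np.sin(p[2]); M=np.array(model,float)
        W=np.c_[p[0]+c*M[:,0]-s*M[:,1],p[1]+s*M[:,0]+c*M[:,1],M[:,2]]
        return (proj(n,W)-uv).ravel()
    from scipy.optimize import least_squares
    r=least_squares(F,x0,x_scale=[10,10,.05]); return r.x,np.round(r.fun,2)
E
python3 - <<'E'
from h import *
im=cv2.imread("pics/top0.png"); K=8
u=cv2.resize(im,None,fx=K,fy=K,interpolation=cv2.INTER_CUBIC); hsv=cv2.cvtColor(u,cv2.COLOR_BGR2HSV)
def blob(mask,x0,y0,x1,y1):
    m=np.zeros_like(mask); m[y0*K:y1*K,x0*K:x1*K]=mask[y0*K:y1*K,x0*K:x1*K]
    cs=cv2.findContours(m,cv2.RETR_EXTERNAL,cv2.CHAIN_APPROX_NONE)[0]; c=max(cs,key=cv2.contourArea)
    r=cv2.minAreaRect(c); b=cv2.boxPoints(r); b=(b+.5)/K-.5
    ap=cv2.approxPolyDP(cv2.convexHull(c),30,True)[:,0]; return b,(ap+.5)/K-.5
V=hsv[...,2]
b,a=blob(((V<150)).astype(np.uint8),245,158,300,256); print("box",b.round(1).tolist(),a.round(1).tolist())
rk=((hsv[...,0]>24)&(hsv[...,0]<40)&(hsv[...,1]>70)).astype(np.uint8)
b,a=blob(rk,335,222,415,268); print("rack",b.round(1).tolist(),a.round(1).tolist())
st=((V<150)&(hsv[...,1]<90)).astype(np.uint8)
b,a=blob(st,346,240,406,256); print("stone",b.round(1).tolist(),a.round(1).tolist())
# manual first guess
q=c2p([[45,420],[192,438],[241,66],[95,50]],240,155,4.5)
print(fit("top",q,[[-114,50,12],[-114,-50,12],[136,-50,12],[136,50,12]],[500,0,0]))
q=c2p([[473,467],[746,468],[748,348],[475,340]],240,155,4.5)
print(fit("top",q,[[-42,90,20],[-42,-90,20],[42,-90,20],[42,90,20]],[450,-250,0]))
s=c2p([[490,441],[735,446],[737,408],[498,403]],240,155,4.5)
print(back("top",s,63).round(1))
print("pull",back("top",c2p([[123,360]],240,155,4.5),12+31+21))
E
```

```text
box [[248.8000030517578, 248.3000030517578], [259.70001220703125, 163.89999389648438], [294.1000061035156, 168.3000030517578], [283.20001220703125, 252.6999969482422]] [[261.1, 165.2], [292.9, 170.2], [281.8, 251.8], [249.6, 246.8]]
rack [[344.1000061035156, 257.1000061035156], [345.0, 229.60000610351562], [405.8999938964844, 231.6999969482422], [404.8999938964844, 259.20001220703125]] [[345.2, 230.8], [403.8, 231.7], [404.7, 256.8], [345.8, 256.7]]
stone [[349.6000061035156, 253.3000030517578], [349.8999938964844, 244.10000610351562], [402.79998779296875, 245.60000610351562], [402.5, 254.8000030517578]] [[349.8, 247.6], [402.7, 248.1], [400.2, 253.7], [371.9, 253.9]]
(array([ 5.36768484e+02,  2.04469303e+01, -1.49831100e-01]), array([-0.83,  0.31,  0.81,  0.65,  0.47, -0.26, -0.45, -0.78]))
(array([ 4.31284634e+02, -2.79822744e+02, -4.96104736e-02]), array([-0.26,  0.26,  0.76,  1.16,  0.01, -0.94, -0.49, -0.5 ]))
[[ 407.5 -194.7   63. ]
 [ 399.6 -348.9   63. ]
 [ 423.4 -351.6   63. ]
 [ 431.  -200.7   63. ]]
pull [[463.82368384  31.96491711  64.        ]]
```

Emit:
drive_tool([
  {"tx": 0.16,"ty": -0.176,"jaw": -1},
  {"tx": 0.16,"ty": -0.176,"jaw": -1},
  {"tx": 0.16,"ty": -0.176,"jaw": -1},
  {"tx": 0.16,"ty": -0.176,"jaw": -1},
  {"tx": 0.16,"ty": -0.176,"jaw": -1},
])

```text
invalid input at $.steps[0]: expected keys tx, ty, tz, spin, jaw
```

Emit:
drive_tool([
  {"tx": 0.16,"ty": -0.176,"jaw": -0.4},
  {"tx": 0.16,"ty": -0.176,"jaw": -0.4},
  {"tx": 0.16,"ty": -0.176,"jaw": -0.4},
  {"tx": 0.16,"ty": -0.176,"jaw": -0.4},
  {"tx": 0.16,"ty": -0.176,"jaw": -0.4},
])

```text
invalid input at $.steps[0]: expected keys tx, ty, tz, spin, jaw
```

Emit:
drive_tool([
  {"tx": 0.125,"ty": -0.14,"spin": -8.5},
  {"tx": 0.125,"ty": -0.14,"spin": -17},
  {"tx": 0.125,"ty": -0.14,"spin": -25},
  {"tx": 0.125,"ty": -0.14,"spin": -34},
  {"tx": 0.125,"ty": -0.14,"spin": -42},
])

```text
invalid input at $.steps[0]: expected keys tx, ty, tz, spin, jaw
```

Emit:
drive_tool([
  {"spin": -8},
  {"spin": -16},
  {"spin": -18.8},
  {"spin": -18.8},
  {"spin": -18.8},
])

```text
invalid input at $.steps[0]: expected keys tx, ty, tz, spin, jaw
```

```bash
cat >> h.py <<'E'
def yaw(q): return 2*np.arctan2(q[1],q[0])
def go(x,y,z,th=None):
    "shift (mm) and spin needed to reach a world TCP pose"
    s=bot.sense(); p=s["tool_pos"]; a=yaw(s["ee_rot"]); d=np.array([x,y])-p[:2]
    tx=d@[np.cos(a),np.sin(a)]; ty=d@[np.sin(a),-np.cos(a)]
    sp=0 if th is None else -np.degrees((th-a+np.pi/2)%np.pi-np.pi/2)
    print("pos",p.round(1),"yaw",round(a,4),"grip",round(s["grip_width"],1),"ff",round(s["finger_force"],1),"F",s["force"].round(1),"t",round(s["clock"],2),"| tx %.1f ty %.1f tz %.1f spin %.2f"%(tx,ty,p[2]-z,sp))
E
python3 - <<'E'
from h import *
go(463.7,31.7,46,np.pi/2-.15)
crop("top",225,190,325,265,8,"c2.png")
E
```

```text
pos [ 219.9 -584.6  196.5] yaw 0.3599 grip 87.8 ff 0.0 F [0.5 0.3 0.2] t 0.15 | tx 445.2 ty -491.0 tz 150.5 spin -60.79
```

View pics/c2.png

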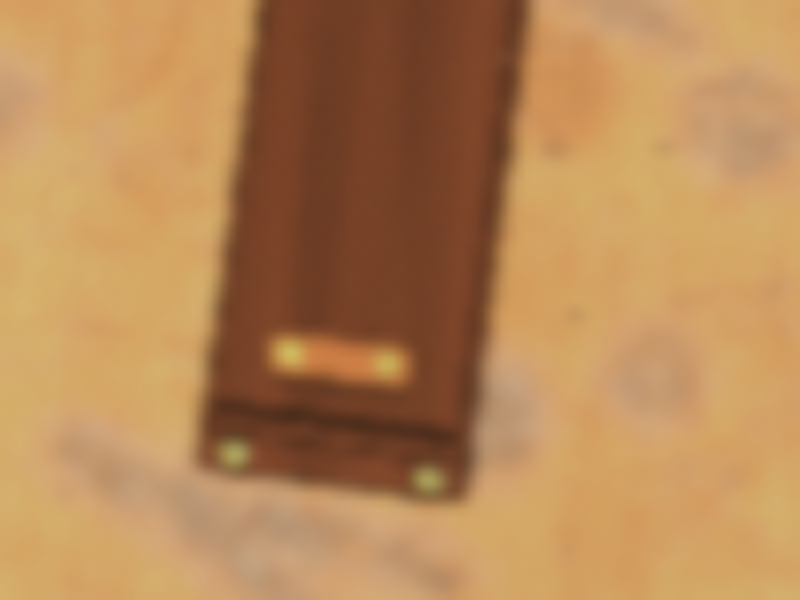

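All five keys are required, so nothing has moved yet. The crop confirms the pull centre at (339, 359) in the crop, which is about (267.3, 234.8) in the full picture.

Emit:
drive_tool([
  {"tx": 0.16,"ty": -0.176,"tz": 0,"spin": 0,"jaw": -1},
  {"tx": 0.16,"ty": -0.176,"tz": 0,"spin": 0,"jaw": -1},
  {"tx": 0.16,"ty": -0.176,"tz": 0,"spin": 0,"jaw": -1},
  {"tx": 0.16,"ty": -0.176,"tz": 0,"spin": 0,"jaw": -1},
  {"tx": 0.16,"ty": -0.176,"tz": 0,"spin": 0,"jaw": -1},
])

```text
clock: 0.7
tool_pos: [308.1, -361.2, 196.9]
ee_rot: [0.984, 0.179, -0.0, -0.0]
force: [0.6, 0.3, 0.6]
grip_width: 87.8
finger_force: 0.0
```

Emit:
drive_tool([
  {"tx": 0.16,"ty": -0.176,"tz": 0,"spin": 0,"jaw": -0.4},
  {"tx": 0.16,"ty": -0.176,"tz": 0,"spin": 0,"jaw": -0.4},
  {"tx": 0.16,"ty": -0.176,"tz": 0,"spin": 0,"jaw": -0.4},
  {"tx": 0.16,"ty": -0.176,"tz": 0,"spin": 0,"jaw": -0.4},
  {"tx": 0.16,"ty": -0.176,"tz": 0,"spin": 0,"jaw": -0.4},
])

```text
clock: 1.2
tool_pos: [396.0, -140.4, 197.2]
ee_rot: [0.984, 0.179, 0.0, -0.0]
force: [0.1, -1.2, -0.5]
grip_width: 62.0
finger_force: 0.0
```

Emit:
drive_tool([
  {"tx": 0.125,"ty": -0.14,"tz": 0.05,"spin": -8.5,"jaw": -0.4},
  {"tx": 0.125,"ty": -0.14,"tz": 0.05,"spin": -17,"jaw": -0.4},
  {"tx": 0.125,"ty": -0.14,"tz": 0.05,"spin": -25,"jaw": -0.4},
  {"tx": 0.125,"ty": -0.14,"tz": 0.05,"spin": -33,"jaw": -0.4},
  {"tx": 0.125,"ty": -0.14,"tz": 0.05,"spin": -42,"jaw": -0.4},
])

```text
clock: 1.7
tool_pos: [464.2, 36.2, 145.9]
ee_rot: [0.853, 0.521, -0.0, -0.0]
force: [0.1, -0.7, 0.5]
grip_width: 61.4
finger_force: 0.0
```

Emit:
drive_tool([
  {"tx": 0,"ty": 0,"tz": 0,"spin": -8,"jaw": -0.4},
  {"tx": 0,"ty": 0,"tz": 0,"spin": -16,"jaw": -0.4},
  {"tx": 0,"ty": 0,"tz": 0,"spin": -18.8,"jaw": -0.4},
  {"tx": 0,"ty": 0,"tz": 0,"spin": -18.8,"jaw": -0.4},
])

```text
clock: 2.1
tool_pos: [463.3, 32.3, 147.0]
ee_rot: [0.76, 0.65, -0.0, -0.0]
force: [0.4, 0.3, 0.5]
grip_width: 61.3
finger_force: 0.0
```

Run:
```python
from h import *
go(463.7,31.7,46,np.pi/2-.15)
```

```text
pos [463.3  32.3 147. ] yaw 1.4144 grip 61.3 ff 0.0 F [0.4 0.3 0.5] t 2.1 | tx -0.5 ty 0.5 tz 101.0 spin -0.37
```

Emit:
drive_tool([
  {"tx": 0,"ty": 0,"tz": 0.05,"spin": -0.4,"jaw": -0.2},
  {"tx": 0,"ty": 0,"tz": 0.09,"spin": -0.4,"jaw": 0.1},
  {"tx": 0,"ty": 0,"tz": 0.1,"spin": -0.4,"jaw": 0.1},
  {"tx": 0,"ty": 0,"tz": 0.1,"spin": -0.4,"jaw": 0.1},
])

```text
clock: 2.5
tool_pos: [462.2, 32.1, 46.1]
ee_rot: [0.758, 0.652, -0.001, -0.001]
force: [1.0, -0.9, -0.7]
grip_width: 39.7
finger_force: 0.0
```

Emit:
drive_tool([
  {"tx": 0,"ty": 0,"tz": 0,"spin": 0,"jaw": 1},
  {"tx": 0,"ty": 0,"tz": 0,"spin": 0,"jaw": 1},
  {"tx": 0,"ty": 0,"tz": 0,"spin": 0,"jaw": 1},
  {"tx": 0,"ty": 0,"tz": 0,"spin": 0,"jaw": 1},
], squeeze=20)

```text
clock: 2.9
tool_pos: [464.1, 32.3, 48.1]
ee_rot: [0.758, 0.652, 0.001, 0.001]
force: [0.1, -0.5, -0.3]
grip_width: 11.0
finger_force: 0.0
```

Run:
```python
from h import *
go(463.7,31.7,46,np.pi/2-.15)
```

```text
pos [464.1  32.3  48.1] yaw 1.4208 grip 11.0 ff 0.0 F [ 0.1 -0.5 -0.3] t 2.9 | tx -0.6 ty -0.3 tz 2.1 spin -0.00
```

Run:
```python
from h import *
print(proj("scene",[[463.7,31.7,60]]))
im=crop("scene",220,150,360,255,5.7,"s3.png")
go(463.7,31.7,46,np.pi/2-.15)
```

```text
[[291.04454389 225.1731693 ]]
pos [463.9  32.3  47.9] yaw 1.4208 grip 7.0 ff 0.0 F [0.1 0.1 0.4] t 2.95 | tx -0.6 ty -0.2 tz 1.9 spin -0.00
```

View pics/s3.png

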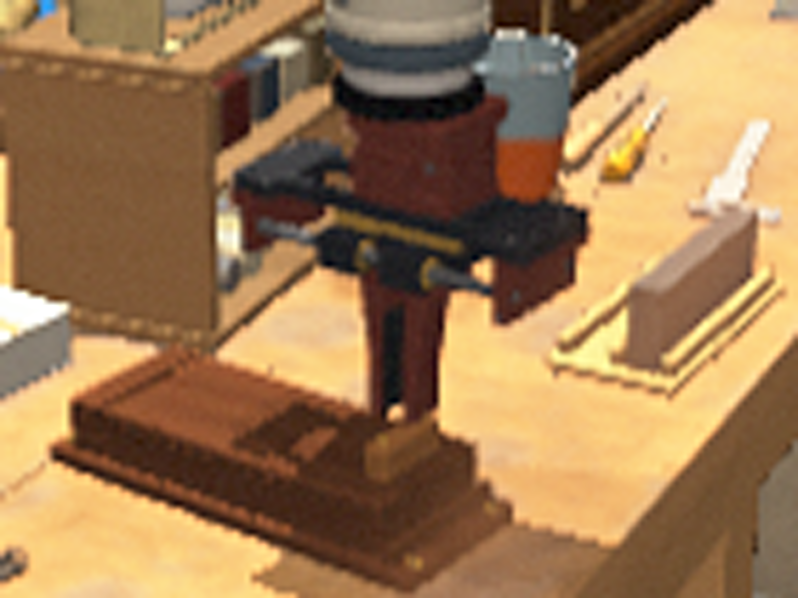

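The scene crop shows the closed fingers just behind or above the pull, with the tips at about (402, 415) and the pull bar at (365–437, 425–480). The grasp missed, so I'll triangulate.

Run:
```python
from h import *
print("tcp proj scene",proj("scene",[[463.9,32.3,48],[463.9,32.3,64]]), "top",proj("top",[[463.9,32.3,48]]))
for n in("scene","top"):
    K,d,R,t=cam(n); print(n,"C",-R.T@t)
def tri(a,b):
    A=[];B=[]
    for n,uv in(("scene",a),("top",b)):
        K,d,R,t=cam(n); C=-R.T@t; D=back(n,[uv],0)[0]-C; D/=np.linalg.norm(D); P=np.eye(3)-np.outer(D,D); A.append(P);B.append(P@C)
    X=np.linalg.solve(sum(A),sum(B)); print(X, proj("scene",X)-a,proj("top",X)-b)
s=lambda x,y:c2p([x,y],220,150,5.7)
tri(s(402,440),[267.3,234.8])
# box corners in scene: far-left-board (52,452), near-left (412,590), near-right (512,515)
print(back("scene",[s(52,452),s(412,588),s(512,513)],12))
print(back("top",c2p([[95,50],[45,420],[192,438]],240,155,4.5),12))
```

```text
tcp proj scene [[290.86739618 228.82458288]
 [290.902274   224.03909048]] top [[267.01424448 235.24618399]]
scene C [-13.81686102 989.23705957 607.21252383]
top C [ 297.8783422   -11.7390926  1469.52313442]
[465.48959802  31.7278065   54.03231244] [[0.3760232  0.05394582]] [[-0.16489982 -0.36592418]]
[[669.67683675  62.91094211  12.        ]
 [426.13120524 100.4618163   12.        ]
 [413.66497419   7.27383687  12.        ]]
[[676.28895172  48.28733425  12.        ]
 [432.35010637  84.47517777  12.        ]
 [418.52502928  -9.68506399  12.        ]]
```

Run:
```python
from h import *
c,s=np.cos(-.15),np.sin(-.15)
for x in(-8,8):
  for y in(-26,26):
    for z in(43,64):
      X=[463.7+c*x-s*y,31.7+s*x+c*y,z]; p=proj("scene",X)[0]; print(x,y,z,((p-[220,150]+.5)*5.7-.5).round(0))
for z in(48,64,70): print(z,((proj("scene",[463.9,32.3,z])[0]-[220,150]+.5)*5.7-.5).round(0))
crop("top",240,205,300,250,13,"t4.png")
go(463.7,31.7,46)
```

```text
-8 -26 43 [448. 445.]
-8 -26 64 [448. 410.]
-8 26 43 [391. 483.]
-8 26 64 [391. 447.]
8 -26 43 [423. 437.]
8 -26 64 [423. 402.]
8 26 43 [365. 474.]
8 26 64 [365. 438.]
48 [406. 452.]
64 [406. 424.]
70 [407. 414.]
pos [463.7  32.2  47.7] yaw 1.4208 grip 3.1 ff 0.0 F [-0.8  0.8  0.5] t 3.0 | tx -0.5 ty 0.0 tz 1.7 spin 0.00
```

View pics/t4.png

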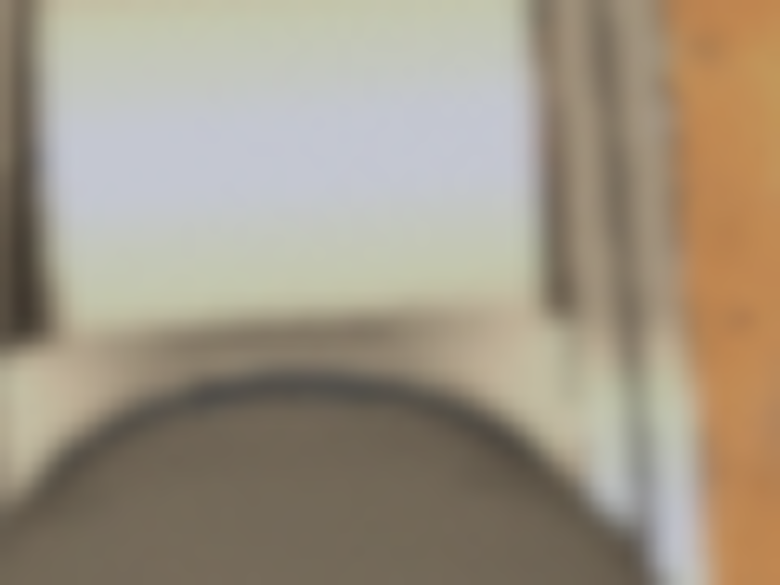

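The top view is blocked by the arm. The fingers look about 20 mm higher relative to the pull than the pose says, so I'll check the height by touching down gently with closed jaws.

Emit:
drive_tool([
  {"tx": 0,"ty": 0,"tz": 0.001,"spin": 0,"jaw": 1},
  {"tx": 0,"ty": 0,"tz": 0.002,"spin": 0,"jaw": 1},
  {"tx": 0,"ty": 0,"tz": 0.003,"spin": 0,"jaw": 1},
], squeeze=10)

```text
clock: 3.3
tool_pos: [463.3, 32.2, 44.0]
ee_rot: [0.758, 0.652, -0.0, -0.0]
force: [0.5, -0.6, 0.1]
grip_width: 0.1
finger_force: 0.0
```

Run:
```python
from h import *
go(463.7,31.7,46)
# forward check: finger colour silhouettes
im=bot.read_camera("scene"); np.save("scene_t.npy",im)
```

```text
pos [463.3  32.2  44. ] yaw 1.421 grip 0.1 ff 0.0 F [ 0.5 -0.6  0.1] t 3.3 | tx -0.5 ty 0.5 tz -2.0 spin 0.00
```

Emit:
drive_tool([
  {"tx": 0,"ty": 0,"tz": 0.0015,"spin": 0,"jaw": 1},
  {"tx": 0,"ty": 0,"tz": 0.003,"spin": 0,"jaw": 1},
  {"tx": 0,"ty": 0,"tz": 0.004,"spin": 0,"jaw": 1},
])

```text
clock: 3.65
tool_pos: [463.2, 32.2, 39.9]
ee_rot: [0.758, 0.652, -0.0, -0.0]
force: [0.7, -0.4, -0.4]
grip_width: 0.5
finger_force: 0.0
```

Run:
```python
from h import *
go(463.7,31.7,46)
crop("scene",250,190,330,250,10,"s5.png")
s=bot.sense(); print(s["qpos"])
```

```text
pos [463.2  32.2  39.9] yaw 1.4209 grip 0.5 ff 0.0 F [ 0.7 -0.4 -0.4] t 3.65 | tx -0.4 ty 0.5 tz -6.1 spin 0.00
[ 4.37649649e-02  4.60271631e-01  2.07155178e+00 -7.18594139e-06
  6.10260506e-01  1.93736323e-01]
```

View pics/s5.png

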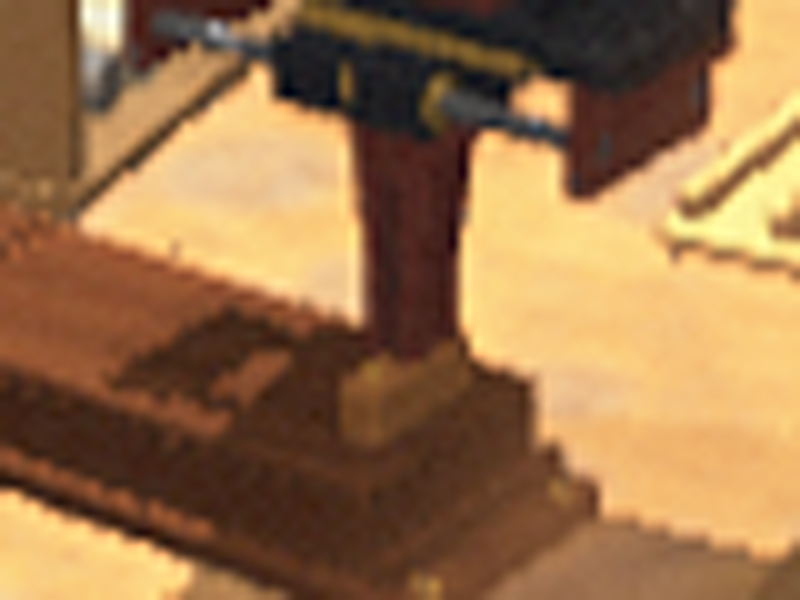

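The fingertips appear to sit just at the pull's top, around (412, 355), with no contact at a reported z of 40. So I'll keep probing down.

Emit:
drive_tool([
  {"tx": 0,"ty": 0,"tz": 0.001,"spin": 0,"jaw": 1},
  {"tx": 0,"ty": 0,"tz": 0.002,"spin": 0,"jaw": 1},
  {"tx": 0,"ty": 0,"tz": 0.003,"spin": 0,"jaw": 1},
])

```text
clock: 4.0
tool_pos: [463.4, 32.2, 38.5]
ee_rot: [0.758, 0.652, -0.0, -0.0]
force: [-9.3, -1.0, 39.1]
grip_width: 0.5
finger_force: 19.5
```

Run:
```python
from h import *
go(463.7,31.7,46)
```

```text
pos [463.4  32.2  38.5] yaw 1.4209 grip 0.5 ff 19.5 F [-9.3 -1.  39.1] t 4.0 | tx -0.5 ty 0.4 tz -7.5 spin 0.00
```

Emit:
drive_tool([
  {"tx": 0,"ty": 0,"tz": -0.005,"spin": 0,"jaw": 0.1},
  {"tx": 0,"ty": 0,"tz": -0.005,"spin": 0,"jaw": 0.1},
  {"tx": 0,"ty": 0,"tz": -0.005,"spin": 0,"jaw": 0.1},
  {"tx": 0,"ty": 0,"tz": 0.0,"spin": 0,"jaw": 0.1},
  {"tx": 0,"ty": 0,"tz": 0.003,"spin": 0,"jaw": 0.1},
])

```text
clock: 4.5
tool_pos: [463.0, 32.2, 33.4]
ee_rot: [0.758, 0.652, -0.0, -0.0]
force: [0.9, -0.7, -0.1]
grip_width: 36.7
finger_force: 0.0
```

Run:
```python
from h import *
go(463.7,31.7,46)
```

```text
pos [463.   32.2  33.4] yaw 1.4209 grip 36.7 ff 0.0 F [ 0.9 -0.7 -0.1] t 4.5 | tx -0.4 ty 0.7 tz -12.6 spin 0.00
```

Open jaws pass 39 freely, so the real fingertips sit about 25 mm above the reported TCP. I'll go down to a reported 21 and grip.

Emit:
drive_tool([
  {"tx": 0,"ty": 0,"tz": 0.005,"spin": 0,"jaw": 0.1},
  {"tx": 0,"ty": 0,"tz": 0.008,"spin": 0,"jaw": 0.1},
  {"tx": 0,"ty": 0,"tz": 0.01,"spin": 0,"jaw": 0.1},
  {"tx": 0,"ty": 0,"tz": 0.012,"spin": 0,"jaw": 0.2},
  {"tx": 0,"ty": 0,"tz": 0.012,"spin": 0,"jaw": 1},
])

```text
clock: 5.0
tool_pos: [463.2, 32.2, 21.8]
ee_rot: [0.758, 0.652, -0.0, -0.0]
force: [-0.1, -0.4, -0.5]
grip_width: 30.6
finger_force: 0.0
```

Emit:
drive_tool([
  {"tx": 0,"ty": 0,"tz": 0,"spin": 0,"jaw": 1},
  {"tx": 0,"ty": 0,"tz": 0,"spin": 0,"jaw": 1},
  {"tx": 0,"ty": 0,"tz": 0,"spin": 0,"jaw": 1},
  {"tx": 0,"ty": 0,"tz": 0,"spin": 0,"jaw": 1},
], squeeze=25)

```text
clock: 5.4
tool_pos: [463.5, 32.2, 22.2]
ee_rot: [0.758, 0.652, 0.0, 0.0]
force: [0.2, -0.5, 0.6]
grip_width: 15.9
finger_force: 25.0
```

Run:
```python
from h import *
go(463.7,31.7,21)
```

```text
pos [463.5  32.2  22.2] yaw 1.4208 grip 15.9 ff 25.0 F [ 0.2 -0.5  0.6] t 5.4 | tx -0.5 ty 0.3 tz 1.2 spin 0.00
```

Emit:
drive_tool([
  {"tx": 0,"ty": 0,"tz": -0.003,"spin": 0,"jaw": 1},
  {"tx": 0,"ty": 0,"tz": -0.006,"spin": 0,"jaw": 1},
  {"tx": 0,"ty": 0,"tz": -0.009,"spin": 0,"jaw": 1},
  {"tx": 0,"ty": 0,"tz": -0.012,"spin": 0,"jaw": 1},
  {"tx": 0,"ty": 0,"tz": -0.014,"spin": 0,"jaw": 1},
])

```text
clock: 5.9
tool_pos: [463.4, 32.2, 36.3]
ee_rot: [0.758, 0.652, 0.0, 0.0]
force: [1.8, -0.8, -5.1]
grip_width: 15.9
finger_force: 25.3
```

Emit:
drive_tool([
  {"tx": 0,"ty": 0,"tz": 0,"spin": 0,"jaw": 1},
  {"tx": 0,"ty": 0,"tz": 0,"spin": 0,"jaw": 1},
])

```text
clock: 6.1
tool_pos: [463.3, 32.2, 36.1]
ee_rot: [0.758, 0.652, 0.0, 0.0]
force: [2.2, -0.7, -3.8]
grip_width: 16.1
finger_force: 25.3
```

Run:
```python
from h import *
go(463.7,31.7,21)
crop("scene",215,170,335,260,6.6,"s6.png")
s=bot.sense(); print(s["wrist_torque"])
```

```text
pos [463.3  32.2  36.1] yaw 1.4209 grip 16.1 ff 25.3 F [ 2.2 -0.7 -3.8] t 6.1 | tx -0.4 ty 0.4 tz 15.1 spin 0.00
[-0.00413586  0.22249119 -0.01120643]
```

View pics/s6.png

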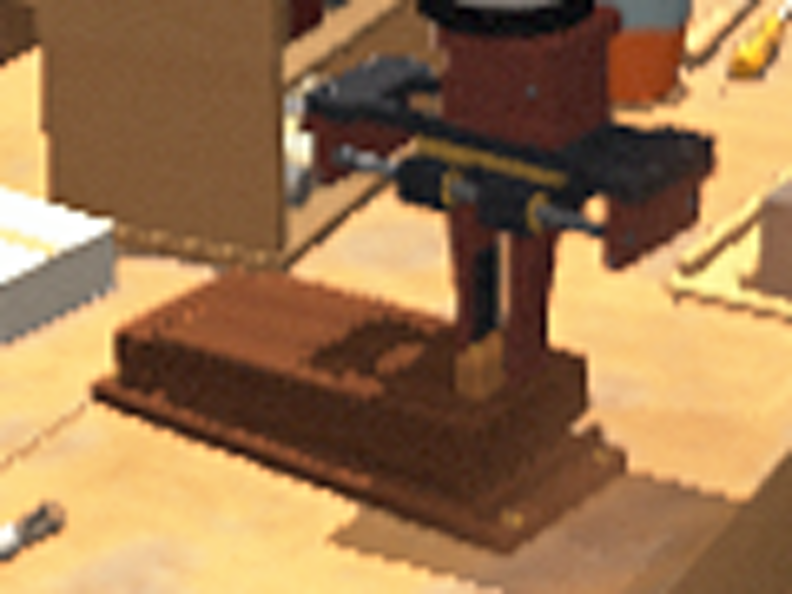

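The near end is raised, with the lid visibly pitched and its tongue end still at the far block. Next I'll draw it off and locate the bystanders.

Emit:
drive_tool([
  {"tx": 0,"ty": -0.004,"tz": 0.0,"spin": 0,"jaw": 1},
  {"tx": 0,"ty": -0.008,"tz": 0.0,"spin": 0,"jaw": 1},
  {"tx": 0,"ty": -0.012,"tz": 0.0,"spin": 0,"jaw": 1},
  {"tx": 0,"ty": -0.012,"tz": 0.0,"spin": 0,"jaw": 1},
], squeeze=40)

```text
clock: 6.55
tool_pos: [450.4, 34.1, 36.1]
ee_rot: [0.758, 0.652, -0.0, -0.0]
force: [0.1, 0.2, -2.0]
grip_width: 15.9
finger_force: 39.8
```

Run:
```python
from h import *
go(463.7,31.7,21)
print(back("top",[[178,180],[226,184],[141,232],[147,205],[230,151],[206,159]],5).round(0))
```

```text
pos [450.4  34.1  36.1] yaw 1.421 grip 15.9 ff 39.8 F [ 0.1  0.2 -2. ] t 6.55 | tx -0.4 ty 13.5 tz 15.1 spin 0.00
[[641. 297.   5.]
 [625. 153.   5.]
 [487. 407.   5.]
 [567. 390.   5.]
 [726. 140.   5.]
 [703. 213.   5.]]
```

Emit:
drive_tool([
  {"tx": 0,"ty": 0,"tz": -0.03,"spin": 0,"jaw": 1},
  {"tx": 0,"ty": 0,"tz": -0.06,"spin": 0,"jaw": 1},
  {"tx": 0.03,"ty": -0.01,"tz": -0.07,"spin": 0,"jaw": 1},
  {"tx": 0.065,"ty": -0.025,"tz": -0.07,"spin": 0,"jaw": 1},
  {"tx": 0.1,"ty": -0.04,"tz": -0.07,"spin": 0,"jaw": 1},
])

```text
clock: 7.05
tool_pos: [427.1, 139.9, 106.9]
ee_rot: [0.759, 0.652, 0.001, 0.0]
force: [1.0, -0.1, -2.2]
grip_width: 15.8
finger_force: 39.8
```

Emit:
drive_tool([
  {"tx": 0.03,"ty": -0.01,"tz": 0,"spin": 0,"jaw": 1},
  {"tx": 0.05,"ty": -0.018,"tz": 0.02,"spin": 0,"jaw": 1},
  {"tx": 0.05,"ty": -0.018,"tz": 0.05,"spin": 0,"jaw": 1},
  {"tx": 0.05,"ty": -0.018,"tz": 0.07,"spin": 0,"jaw": 1},
  {"tx": 0.05,"ty": -0.018,"tz": 0.08,"spin": 0,"jaw": 1},
])

```text
clock: 7.55
tool_pos: [415.5, 190.9, 24.7]
ee_rot: [0.758, 0.652, -0.001, -0.0]
force: [0.2, 0.2, -2.7]
grip_width: 15.6
finger_force: 39.9
```

Emit:
drive_tool([
  {"tx": 0,"ty": 0,"tz": 0.005,"spin": 0,"jaw": 1},
  {"tx": 0,"ty": 0,"tz": 0.009,"spin": 0,"jaw": 1},
  {"tx": 0,"ty": 0,"tz": 0.012,"spin": 0,"jaw": 1},
  {"tx": 0,"ty": 0,"tz": 0.014,"spin": 0,"jaw": 1},
], squeeze=15)

```text
clock: 7.95
tool_pos: [417.1, 191.1, 12.5]
ee_rot: [0.758, 0.652, 0.001, 0.0]
force: [-0.8, 0.1, -1.0]
grip_width: 16.0
finger_force: 14.9
```

Run:
```python
from h import *
go(415,190,10.5)
```

```text
pos [417.1 191.1  12.5] yaw 1.4205 grip 16.0 ff 14.9 F [-0.8  0.1 -1. ] t 7.95 | tx -1.4 ty -1.9 tz 2.0 spin 0.00
```

Emit:
drive_tool([
  {"tx": 0,"ty": 0,"tz": 0.001,"spin": 0,"jaw": 1},
  {"tx": 0,"ty": 0,"tz": 0.002,"spin": 0,"jaw": 1},
  {"tx": 0,"ty": 0,"tz": 0.002,"spin": 0,"jaw": 1},
], squeeze=8)

```text
clock: 8.25
tool_pos: [416.8, 191.1, 10.4]
ee_rot: [0.758, 0.652, 0.0, 0.0]
force: [-0.7, -0.0, 2.6]
grip_width: 15.8
finger_force: 8.0
```

Emit:
drive_tool([
  {"tx": 0,"ty": 0,"tz": 0,"spin": 0,"jaw": 0.3},
  {"tx": 0,"ty": 0,"tz": 0,"spin": 0,"jaw": 0.3},
  {"tx": 0,"ty": 0,"tz": 0,"spin": 0,"jaw": 0.3},
  {"tx": 0,"ty": 0,"tz": -0.05,"spin": 0,"jaw": 0.3},
  {"tx": 0,"ty": 0,"tz": -0.1,"spin": 0,"jaw": 0.3},
])

```text
clock: 8.75
tool_pos: [414.9, 190.3, 109.3]
ee_rot: [0.758, 0.652, -0.003, -0.001]
force: [1.5, 0.7, 0.3]
grip_width: 30.8
finger_force: 0.0
```

Run:
```python
from h import *
go(415,-274,100,np.pi/2-.05)
```

```text
pos [414.9 190.3 109.3] yaw 1.4208 grip 30.8 ff 0.0 F [1.5 0.7 0.3] t 8.75 | tx -459.1 ty 69.5 tz 9.3 spin -5.73
```

Lid released at pull position (416.8, 191.1). Now to the stone.

Emit:
drive_tool([
  {"tx": -0.23,"ty": 0.035,"tz": 0,"spin": 0,"jaw": -0.1},
  {"tx": -0.23,"ty": 0.035,"tz": 0,"spin": 0,"jaw": -0.1},
  {"tx": -0.23,"ty": 0.035,"tz": 0,"spin": 0,"jaw": -0.1},
  {"tx": -0.23,"ty": 0.035,"tz": 0,"spin": 0,"jaw": -0.1},
  {"tx": -0.23,"ty": 0.035,"tz": 0,"spin": 0,"jaw": -0.1},
])

```text
clock: 9.25
tool_pos: [416.5, -44.2, 110.3]
ee_rot: [0.758, 0.652, 0.0, 0.0]
force: [0.4, -0.1, -0.1]
grip_width: 48.2
finger_force: 0.0
```

Emit:
drive_tool([
  {"tx": -0.23,"ty": 0.035,"tz": 0.02,"spin": -2,"jaw": -0.1},
  {"tx": -0.23,"ty": 0.035,"tz": 0.02,"spin": -5.7,"jaw": -0.1},
  {"tx": -0.23,"ty": 0.035,"tz": 0.02,"spin": -5.7,"jaw": -0.1},
  {"tx": -0.23,"ty": 0.035,"tz": 0.02,"spin": -5.7,"jaw": -0.1},
  {"tx": -0.23,"ty": 0.035,"tz": 0.02,"spin": -5.7,"jaw": -0.1},
])

```text
clock: 9.75
tool_pos: [416.9, -277.5, 90.0]
ee_rot: [0.725, 0.688, 0.0, 0.001]
force: [0.5, 0.2, 0.3]
grip_width: 48.3
finger_force: 0.0
```

Run:
```python
from h import *
go(414.5,-276,6,np.pi/2-.05)
```

```text
pos [ 416.9 -277.5   90. ] yaw 1.5185 grip 48.3 ff 0.0 F [0.5 0.2 0.3] t 9.75 | tx 1.4 ty -2.5 tz 84.0 spin -0.13
```

Emit:
drive_tool([
  {"tx": 0.001,"ty": -0.002,"tz": 0.04,"spin": 0,"jaw": -0.1},
  {"tx": 0.001,"ty": -0.002,"tz": 0.07,"spin": 0,"jaw": -0.1},
  {"tx": 0.001,"ty": -0.002,"tz": 0.082,"spin": 0,"jaw": -0.1},
  {"tx": 0.001,"ty": -0.002,"tz": 0.082,"spin": 0,"jaw": 0.3},
  {"tx": 0.001,"ty": -0.002,"tz": 0.082,"spin": 0,"jaw": 1},
], squeeze=10)

```text
clock: 10.25
tool_pos: [415.6, -273.3, 8.7]
ee_rot: [0.725, 0.689, 0.0, 0.0]
force: [0.5, -0.5, -0.3]
grip_width: 35.7
finger_force: 0.0
```

Emit:
drive_tool([
  {"tx": 0,"ty": 0,"tz": 0,"spin": 0,"jaw": 1},
  {"tx": 0,"ty": 0,"tz": 0,"spin": 0,"jaw": 1},
  {"tx": 0,"ty": 0,"tz": 0,"spin": 0,"jaw": 1},
])

```text
clock: 10.55
tool_pos: [416.2, -273.6, 9.4]
ee_rot: [0.725, 0.689, 0.0, 0.001]
force: [0.7, 1.7, 7.0]
grip_width: 21.9
finger_force: 10.0
```

Emit:
drive_tool([
  {"tx": 0,"ty": 0,"tz": 0,"spin": 0,"jaw": 1},
  {"tx": 0,"ty": 0,"tz": 0,"spin": 0,"jaw": 1},
], squeeze=40)

```text
clock: 10.75
tool_pos: [416.3, -273.7, 9.4]
ee_rot: [0.725, 0.689, 0.0, 0.001]
force: [0.1, 1.3, 8.8]
grip_width: 21.4
finger_force: 40.0
```

Run:
```python
from h import *
go(545,-180,6,np.pi/2-.05)
```

```text
pos [ 416.3 -273.7    9.4] yaw 1.5204 grip 21.4 ff 40.0 F [0.1 1.3 8.8] t 10.75 | tx 100.0 ty 123.8 tz 3.4 spin -0.02
```

Emit:
drive_tool([
  {"tx": 0,"ty": 0,"tz": -0.02,"spin": 0,"jaw": 1},
  {"tx": 0,"ty": 0,"tz": -0.045,"spin": 0,"jaw": 1},
  {"tx": 0.02,"ty": 0.02,"tz": -0.06,"spin": 0,"jaw": 1},
  {"tx": 0.05,"ty": 0.05,"tz": -0.06,"spin": 0,"jaw": 1},
  {"tx": 0.08,"ty": 0.085,"tz": -0.06,"spin": 0,"jaw": 1},
])

```text
clock: 11.25
tool_pos: [504.0, -196.8, 68.7]
ee_rot: [0.725, 0.688, -0.0, -0.0]
force: [0.3, -1.2, -5.2]
grip_width: 21.7
finger_force: 40.0
```

Emit:
drive_tool([
  {"tx": 0.02,"ty": 0.025,"tz": 0,"spin": 0,"jaw": 1},
  {"tx": 0.02,"ty": 0.04,"tz": 0,"spin": 0,"jaw": 1},
  {"tx": 0.02,"ty": 0.04,"tz": 0.02,"spin": 0,"jaw": 1},
  {"tx": 0.02,"ty": 0.04,"tz": 0.04,"spin": 0,"jaw": 1},
  {"tx": 0.02,"ty": 0.04,"tz": 0.05,"spin": 0,"jaw": 1},
])

```text
clock: 11.75
tool_pos: [543.4, -178.8, 16.4]
ee_rot: [0.725, 0.689, -0.001, -0.001]
force: [0.4, -0.2, -6.2]
grip_width: 21.7
finger_force: 40.0
```

Emit:
drive_tool([
  {"tx": 0,"ty": 0,"tz": 0.006,"spin": 0,"jaw": 1},
  {"tx": 0,"ty": 0,"tz": 0.01,"spin": 0,"jaw": 1},
  {"tx": 0,"ty": 0,"tz": 0.014,"spin": 0,"jaw": 1},
  {"tx": 0,"ty": 0,"tz": 0.0165,"spin": 0,"jaw": 1},
  {"tx": 0,"ty": 0,"tz": 0.0165,"spin": 0,"jaw": 1},
])

```text
clock: 12.25
tool_pos: [545.1, -179.7, 1.7]
ee_rot: [0.725, 0.689, 0.0, 0.0]
force: [-0.4, 0.5, -4.9]
grip_width: 21.7
finger_force: 40.0
```

Run:
```python
from h import *
go(545,-180,1.4,np.pi/2-.05)
print(bot.sense()["wrist_torque"])
```

```text
pos [ 545.1 -179.7    1.7] yaw 1.5202 grip 21.7 ff 40.0 F [-0.4  0.5 -4.9] t 12.25 | tx -0.3 ty -0.1 tz 0.3 spin -0.03
[-0.01000777 -0.0768524   0.00475794]
```

Emit:
drive_tool([
  {"tx": 0,"ty": 0,"tz": 0.0008,"spin": 0,"jaw": 1},
  {"tx": 0,"ty": 0,"tz": 0.0008,"spin": 0,"jaw": 1},
], squeeze=10)

```text
clock: 12.45
tool_pos: [545.3, -179.8, 1.4]
ee_rot: [0.725, 0.689, 0.0, 0.0]
force: [-0.1, 0.2, 0.8]
grip_width: 22.3
finger_force: 10.0
```

Emit:
drive_tool([
  {"tx": 0,"ty": 0,"tz": 0,"spin": 0,"jaw": 0.4},
  {"tx": 0,"ty": 0,"tz": 0,"spin": 0,"jaw": 0.32},
  {"tx": 0,"ty": 0,"tz": -0.005,"spin": 0,"jaw": 0.32},
  {"tx": 0,"ty": 0,"tz": -0.012,"spin": 0,"jaw": 0.32},
  {"tx": 0,"ty": 0,"tz": -0.018,"spin": 0,"jaw": 0.32},
])

```text
clock: 12.95
tool_pos: [545.3, -179.7, 19.6]
ee_rot: [0.725, 0.689, 0.0, 0.0]
force: [-0.8, -0.0, 1.1]
grip_width: 29.6
finger_force: 0.0
```

Emit:
drive_tool([
  {"tx": 0,"ty": 0.003,"tz": 0,"spin": 0,"jaw": 0.32},
  {"tx": 0,"ty": 0.006,"tz": 0,"spin": 0,"jaw": 0.32},
  {"tx": 0,"ty": 0.009,"tz": 0,"spin": 0,"jaw": 0.32},
  {"tx": 0,"ty": 0.012,"tz": 0,"spin": 0,"jaw": 0.32},
])

```text
clock: 13.35
tool_pos: [557.0, -180.2, 18.6]
ee_rot: [0.725, 0.689, -0.0, -0.0]
force: [-1.3, -0.0, 2.1]
grip_width: 29.7
finger_force: 0.7
```

Run:
```python
from h import *
go(545,-180,1.4,np.pi/2-.05)
im=bot.read_camera("top"); cv2.imwrite("pics/t7.png",im[:,:,::-1])
```

```text
pos [ 557.  -180.2   18.6] yaw 1.5204 grip 29.7 ff 0.7 F [-1.3 -0.   2.1] t 13.35 | tx -0.4 ty -12.0 tz 17.2 spin -0.02
```

Emit:
drive_tool([
  {"tx": 0,"ty": 0.003,"tz": 0,"spin": 0,"jaw": 0.32},
  {"tx": 0,"ty": 0.006,"tz": 0,"spin": 0,"jaw": 0.32},
  {"tx": 0,"ty": 0.009,"tz": 0,"spin": 0,"jaw": 0.32},
  {"tx": 0,"ty": 0.012,"tz": 0,"spin": 0,"jaw": 0.32},
  {"tx": 0,"ty": 0.012,"tz": 0,"spin": 0,"jaw": 0.32},
])

```text
clock: 13.9
tool_pos: [569.8, -181.0, 18.9]
ee_rot: [0.725, 0.689, 0.0, 0.0]
force: [1.0, -0.1, 1.0]
grip_width: 29.7
finger_force: 0.5
```

Run:
```python
from h import *
go(545,-180,1.4,np.pi/2-.05)
crop("scene",270,165,360,232,8,"s8.png")
```

```text
pos [ 569.8 -181.    18.9] yaw 1.5205 grip 29.7 ff 0.5 F [ 1.  -0.1  1. ] t 13.9 | tx -0.3 ty -24.8 tz 17.5 spin -0.02
```

View pics/s8.png

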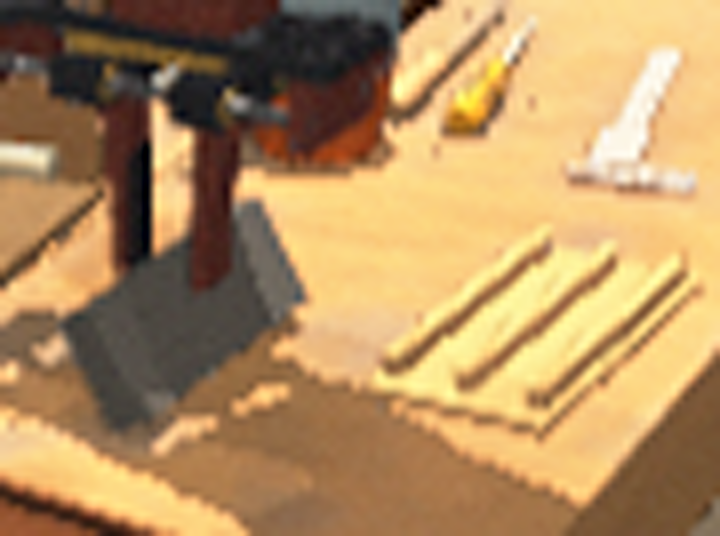

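The stone is leaning on the leading finger, with its lower edge still on the bench. I'll ease it down between the fingers.

Emit:
drive_tool([
  {"tx": 0,"ty": 0.002,"tz": 0.008,"spin": 0,"jaw": 0.18},
  {"tx": 0,"ty": 0.003,"tz": 0.014,"spin": 0,"jaw": 0},
  {"tx": 0,"ty": 0.004,"tz": 0.02,"spin": 0,"jaw": -0.18},
  {"tx": 0,"ty": 0.005,"tz": 0.026,"spin": 0,"jaw": -0.32},
  {"tx": 0,"ty": 0.006,"tz": 0.031,"spin": 0,"jaw": -0.45},
])

```text
clock: 14.45
tool_pos: [570.9, -181.0, -12.1]
ee_rot: [0.724, 0.69, -0.003, -0.003]
force: [-8.6, -0.9, 4.2]
grip_width: 62.1
finger_force: 4.4
```

Emit:
drive_tool([
  {"tx": 0,"ty": 0,"tz": 0,"spin": 0,"jaw": -0.52},
  {"tx": 0,"ty": 0,"tz": 0,"spin": 0,"jaw": -0.6},
  {"tx": 0,"ty": 0,"tz": 0,"spin": 0,"jaw": -0.7},
  {"tx": 0,"ty": 0,"tz": 0,"spin": 0,"jaw": -0.8},
  {"tx": 0,"ty": 0,"tz": 0,"spin": 0,"jaw": -0.8},
])

```text
clock: 14.95
tool_pos: [575.2, -181.1, -12.3]
ee_rot: [0.725, 0.689, 0.0, 0.0]
force: [-0.4, 0.5, -0.4]
grip_width: 79.1
finger_force: 0.0
```

Run:
```python
from h import *
go(545,-180,1.4,np.pi/2-.05)
im=bot.read_camera("scene"); cv2.imwrite("pics/s9.png",im[:,:,::-1])
```

```text
pos [ 575.2 -181.1  -12.3] yaw 1.5204 grip 79.1 ff 0.0 F [-0.4  0.5 -0.4] t 14.95 | tx -0.4 ty -30.2 tz -13.7 spin -0.02
```

Emit:
drive_tool([
  {"tx": 0,"ty": 0,"tz": 0,"spin": 0,"jaw": -0.8},
  {"tx": 0,"ty": 0,"tz": 0,"spin": 0,"jaw": -0.8},
  {"tx": 0,"ty": 0,"tz": 0,"spin": 0,"jaw": -0.8},
])

```text
clock: 15.3
tool_pos: [575.1, -181.2, -12.1]
ee_rot: [0.725, 0.689, 0.0, 0.0]
force: [-0.0, 0.3, -0.1]
grip_width: 78.9
finger_force: 0.0
```

Emit:
drive_tool([
  {"tx": 0,"ty": 0,"tz": 0,"spin": 0,"jaw": -0.4},
  {"tx": 0,"ty": 0,"tz": 0,"spin": 0,"jaw": 0},
  {"tx": 0,"ty": 0,"tz": 0,"spin": 0,"jaw": 1},
  {"tx": 0,"ty": 0,"tz": 0,"spin": 0,"jaw": 1},
  {"tx": 0,"ty": 0,"tz": 0,"spin": 0,"jaw": 1},
], squeeze=8)

```text
clock: 15.8
tool_pos: [571.8, -180.5, -12.5]
ee_rot: [0.725, 0.689, -0.002, -0.003]
force: [-6.9, 0.1, 6.3]
grip_width: 42.7
finger_force: 4.0
```

Run:
```python
from h import *
go(545,-180,1.4,np.pi/2-.05)
im=bot.read_camera("scene"); cv2.imwrite("pics/s9.png",im[:,:,::-1])
```

```text
pos [ 571.8 -180.5  -12.5] yaw 1.5205 grip 42.7 ff 4.0 F [-6.9  0.1  6.3] t 15.8 | tx -0.8 ty -26.8 tz -13.9 spin -0.02
```

Width 42.7 isn't the expected 55, so I'll open and look.

Emit:
drive_tool([
  {"tx": 0,"ty": 0,"tz": 0,"spin": 0,"jaw": -0.2},
  {"tx": 0,"ty": 0,"tz": 0,"spin": 0,"jaw": -0.5},
  {"tx": 0,"ty": 0,"tz": 0,"spin": 0,"jaw": -0.8},
  {"tx": 0,"ty": 0,"tz": 0,"spin": 0,"jaw": -0.8},
])

```text
clock: 16.25
tool_pos: [575.4, -181.3, -12.1]
ee_rot: [0.725, 0.689, 0.0, 0.0]
force: [-0.7, -0.2, 0.5]
grip_width: 67.1
finger_force: 0.0
```

Run:
```python
from h import *
go(545,-180,1.4,np.pi/2-.05)
a=cv2.imread("pics/s9.png"); b=bot.read_camera("scene")[:,:,::-1]
f=lambda i:cv2.resize(i[175:235,260:330],None,fx=5.6,fy=5.6,interpolation=cv2.INTER_CUBIC)
cv2.imwrite("pics/cmp.png",np.hstack([f(a),f(b)]))
```

```text
pos [ 575.4 -181.3  -12.1] yaw 1.5204 grip 67.1 ff 0.0 F [-0.7 -0.2  0.5] t 16.25 | tx -0.3 ty -30.4 tz -13.5 spin -0.02
```

View pics/cmp.png

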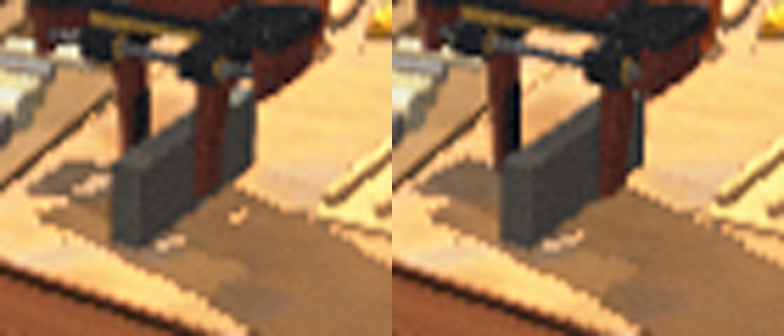

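The stone was pushed back upright by the trailing finger, because the tool sank before the jaws had opened. It stands undamaged between the fingers. I'll regrip it, move it back 60 mm, and this time open before lowering.

Emit:
drive_tool([
  {"tx": 0,"ty": 0,"tz": 0,"spin": 0,"jaw": 1},
  {"tx": 0,"ty": 0,"tz": 0,"spin": 0,"jaw": 1},
  {"tx": 0,"ty": 0,"tz": 0,"spin": 0,"jaw": 1},
  {"tx": 0,"ty": 0,"tz": 0,"spin": 0,"jaw": 1},
  {"tx": 0,"ty": 0,"tz": 0,"spin": 0,"jaw": 1},
], squeeze=8)

```text
clock: 16.8
tool_pos: [573.3, -180.9, -12.4]
ee_rot: [0.725, 0.689, -0.001, -0.001]
force: [-7.6, -0.4, 6.2]
grip_width: 38.0
finger_force: 3.6
```

Emit:
drive_tool([
  {"tx": 0,"ty": 0,"tz": 0,"spin": 0,"jaw": 1},
  {"tx": 0,"ty": 0,"tz": 0,"spin": 0,"jaw": 1},
  {"tx": 0,"ty": 0,"tz": 0,"spin": 0,"jaw": 1},
], squeeze=40)

```text
clock: 17.1
tool_pos: [572.5, -180.6, -12.6]
ee_rot: [0.725, 0.689, -0.001, -0.002]
force: [-6.3, 0.5, 4.9]
grip_width: 21.9
finger_force: 40.0
```

Run:
```python
from h import *
go(520,-180,-12,np.pi/2-.05)
```

```text
pos [ 572.5 -180.6  -12.6] yaw 1.5204 grip 21.9 ff 40.0 F [-6.3  0.5  4.9] t 17.1 | tx -2.0 ty -52.4 tz -0.6 spin -0.02
```

Emit:
drive_tool([
  {"tx": 0,"ty": 0,"tz": -0.008,"spin": 0,"jaw": 1},
  {"tx": 0,"ty": -0.02,"tz": -0.008,"spin": 0,"jaw": 1},
  {"tx": 0,"ty": -0.055,"tz": -0.008,"spin": 0,"jaw": 1},
  {"tx": 0,"ty": -0.055,"tz": -0.004,"spin": 0,"jaw": 1},
  {"tx": 0,"ty": -0.055,"tz": -0.001,"spin": 0,"jaw": 1},
])

```text
clock: 17.6
tool_pos: [519.5, -178.3, -11.3]
ee_rot: [0.725, 0.689, 0.0, -0.0]
force: [-0.3, -0.1, -5.7]
grip_width: 21.9
finger_force: 40.0
```

Emit:
drive_tool([
  {"tx": 0,"ty": 0,"tz": 0.001,"spin": 0,"jaw": 1},
  {"tx": 0,"ty": 0,"tz": 0.001,"spin": 0,"jaw": 1},
])

```text
clock: 17.8
tool_pos: [521.1, -178.6, -12.3]
ee_rot: [0.725, 0.689, 0.0, 0.0]
force: [-0.6, -0.2, -5.2]
grip_width: 21.8
finger_force: 40.0
```

Run:
```python
from h import *
go(520,-180,20,np.pi/2-.05)
```

```text
pos [ 521.1 -178.6  -12.3] yaw 1.5206 grip 21.8 ff 40.0 F [-0.6 -0.2 -5.2] t 17.8 | tx -1.5 ty -1.0 tz -32.3 spin -0.01
```

Emit:
drive_tool([
  {"tx": 0,"ty": 0,"tz": 0.001,"spin": 0,"jaw": 1},
  {"tx": 0,"ty": 0,"tz": 0.001,"spin": 0,"jaw": 1},
], squeeze=8)

```text
clock: 18.0
tool_pos: [521.1, -178.6, -12.6]
ee_rot: [0.725, 0.689, 0.0, 0.001]
force: [-1.0, 0.4, 2.1]
grip_width: 21.9
finger_force: 8.0
```

Emit:
drive_tool([
  {"tx": 0,"ty": 0,"tz": 0,"spin": 0,"jaw": 0.4},
  {"tx": 0,"ty": 0,"tz": 0,"spin": 0,"jaw": 0.32},
  {"tx": 0,"ty": 0,"tz": -0.01,"spin": 0,"jaw": 0.32},
  {"tx": 0,"ty": 0,"tz": -0.022,"spin": 0,"jaw": 0.32},
  {"tx": 0,"ty": 0,"tz": -0.033,"spin": 0,"jaw": 0.32},
])

```text
clock: 18.5
tool_pos: [520.4, -178.5, 21.1]
ee_rot: [0.725, 0.689, 0.0, 0.0]
force: [-0.0, -1.0, -0.6]
grip_width: 29.6
finger_force: 0.0
```

Emit:
drive_tool([
  {"tx": 0,"ty": 0.003,"tz": 0,"spin": 0,"jaw": 0.32},
  {"tx": 0,"ty": 0.006,"tz": 0,"spin": 0,"jaw": 0.32},
  {"tx": 0,"ty": 0.009,"tz": 0,"spin": 0,"jaw": 0.32},
  {"tx": 0,"ty": 0.012,"tz": 0,"spin": 0,"jaw": 0.32},
])

```text
clock: 18.9
tool_pos: [531.8, -178.9, 19.4]
ee_rot: [0.725, 0.689, -0.0, -0.0]
force: [-0.9, -0.6, 1.2]
grip_width: 29.8
finger_force: 0.7
```

Emit:
drive_tool([
  {"tx": 0,"ty": 0.003,"tz": 0,"spin": 0,"jaw": 0.32},
  {"tx": 0,"ty": 0.006,"tz": 0,"spin": 0,"jaw": 0.32},
  {"tx": 0,"ty": 0.009,"tz": 0,"spin": 0,"jaw": 0.32},
  {"tx": 0,"ty": 0.012,"tz": 0,"spin": 0,"jaw": 0.32},
  {"tx": 0,"ty": 0.013,"tz": 0,"spin": 0,"jaw": 0.32},
])

```text
clock: 19.4
tool_pos: [545.7, -179.7, 19.8]
ee_rot: [0.725, 0.689, 0.0, 0.0]
force: [0.2, -0.1, -1.1]
grip_width: 29.9
finger_force: 0.2
```

Run:
```python
from h import *
go(520,-180,20,np.pi/2-.05)
```

```text
pos [ 545.7 -179.7   19.8] yaw 1.5204 grip 29.9 ff 0.2 F [ 0.2 -0.1 -1.1] t 19.4 | tx -1.6 ty -25.6 tz -0.2 spin -0.02
```

Emit:
drive_tool([
  {"tx": 0,"ty": 0,"tz": 0,"spin": 0,"jaw": 0.12},
  {"tx": 0,"ty": -0.003,"tz": 0,"spin": 0,"jaw": -0.08},
  {"tx": 0,"ty": -0.007,"tz": 0,"spin": 0,"jaw": -0.28},
  {"tx": 0,"ty": -0.012,"tz": 0,"spin": 0,"jaw": -0.48},
  {"tx": 0,"ty": -0.016,"tz": 0,"spin": 0,"jaw": -0.68},
])

```text
clock: 19.9
tool_pos: [529.5, -179.0, 20.4]
ee_rot: [0.725, 0.689, 0.001, 0.001]
force: [3.5, 0.4, 3.1]
grip_width: 66.4
finger_force: 2.4
```

Emit:
drive_tool([
  {"tx": 0,"ty": -0.002,"tz": 0,"spin": 0,"jaw": -0.68},
  {"tx": 0,"ty": -0.003,"tz": 0,"spin": 0,"jaw": -0.68},
])

```text
clock: 20.1
tool_pos: [526.3, -178.9, 20.1]
ee_rot: [0.725, 0.689, 0.0, 0.0]
force: [3.7, 0.4, 3.4]
grip_width: 73.6
finger_force: 2.5
```

Run:
```python
from h import *
go(520,-180,20,np.pi/2-.05)
```

```text
pos [ 526.3 -178.9   20.1] yaw 1.5202 grip 73.6 ff 2.5 F [3.7 0.4 3.4] t 20.1 | tx -1.5 ty -6.2 tz 0.1 spin -0.03
```

Emit:
drive_tool([
  {"tx": 0,"ty": 0.001,"tz": 0.006,"spin": 0,"jaw": -0.68},
  {"tx": 0,"ty": 0.002,"tz": 0.012,"spin": 0,"jaw": -0.68},
  {"tx": 0,"ty": 0.003,"tz": 0.018,"spin": 0,"jaw": -0.68},
  {"tx": 0,"ty": 0.004,"tz": 0.024,"spin": 0,"jaw": -0.68},
  {"tx": 0,"ty": 0.005,"tz": 0.03,"spin": 0,"jaw": -0.68},
])

```text
clock: 20.6
tool_pos: [529.8, -178.6, -11.2]
ee_rot: [0.725, 0.689, -0.001, -0.001]
force: [0.0, -0.6, 0.1]
grip_width: 73.6
finger_force: 0.0
```

Emit:
drive_tool([
  {"tx": 0,"ty": 0.004,"tz": 0.002,"spin": 0,"jaw": -0.68},
  {"tx": 0,"ty": 0.008,"tz": 0.002,"spin": 0,"jaw": -0.68},
  {"tx": 0,"ty": 0.012,"tz": 0.002,"spin": 0,"jaw": -0.68},
])

```text
clock: 20.9
tool_pos: [542.9, -179.4, -12.4]
ee_rot: [0.725, 0.689, -0.0, -0.0]
force: [0.0, 0.6, 0.1]
grip_width: 73.7
finger_force: 0.0
```

Emit:
drive_tool([
  {"tx": 0,"ty": 0.003,"tz": 0,"spin": 0,"jaw": -0.68},
  {"tx": 0,"ty": 0.006,"tz": 0,"spin": 0,"jaw": -0.68},
  {"tx": 0,"ty": 0.009,"tz": 0,"spin": 0,"jaw": -0.68},
  {"tx": 0,"ty": 0.012,"tz": 0,"spin": 0,"jaw": -0.68},
  {"tx": 0,"ty": 0.012,"tz": 0,"spin": 0,"jaw": -0.68},
])

```text
clock: 21.4
tool_pos: [552.9, -179.6, -12.4]
ee_rot: [0.725, 0.689, -0.001, -0.002]
force: [-5.8, -0.4, 5.7]
grip_width: 73.8
finger_force: 2.8
```

Run:
```python
from h import *
go(520,-180,20,np.pi/2-.05)
```

```text
pos [ 552.9 -179.6  -12.4] yaw 1.5205 grip 73.8 ff 2.8 F [-5.8 -0.4  5.7] t 21.4 | tx -2.0 ty -32.8 tz -32.4 spin -0.02
```

Emit:
drive_tool([
  {"tx": 0,"ty": -0.008,"tz": 0,"spin": 0,"jaw": -0.5},
  {"tx": 0,"ty": -0.008,"tz": 0,"spin": 0,"jaw": -0.4},
  {"tx": 0,"ty": -0.008,"tz": 0,"spin": 0,"jaw": -0.32},
  {"tx": 0,"ty": -0.008,"tz": 0,"spin": 0,"jaw": -0.32},
  {"tx": 0,"ty": -0.008,"tz": 0,"spin": 0,"jaw": -0.32},
], squeeze=5)

```text
clock: 21.9
tool_pos: [545.8, -179.6, -12.3]
ee_rot: [0.725, 0.689, -0.001, -0.001]
force: [-4.9, -0.9, 4.5]
grip_width: 58.1
finger_force: 2.7
```

Emit:
drive_tool([
  {"tx": 0,"ty": -0.0,"tz": 0,"spin": 0,"jaw": -0.24},
  {"tx": 0,"ty": -0.0,"tz": 0,"spin": 0,"jaw": -0.18},
  {"tx": 0,"ty": -0.0,"tz": 0,"spin": 0,"jaw": -0.18},
])

```text
clock: 22.2
tool_pos: [545.0, -179.4, -12.4]
ee_rot: [0.725, 0.689, -0.001, -0.002]
force: [-7.0, -0.9, 5.7]
grip_width: 54.8
finger_force: 5.0
```

Run:
```python
from h import *
go(520,-180,20,np.pi/2-.05)
im=bot.read_camera("scene"); cv2.imwrite("pics/s10.png",im[:,:,::-1])
g=im.astype(int); c=proj("scene",[[545,-105,11],[545,-105,55],[545,-255,11],[545,-180,55],[545,-180,40]]); print(c.round(0))
# grey (unsaturated, dark) stone mask extents
m=((g.max(2)-g.min(2))<22)&(g.max(2)<110)&(g.max(2)>40)
sub=m[185:232,265:325]
for r in sub[::2]: print(''.join('#' if v else '.' for v in r))
```

```text
pos [ 545.  -179.4  -12.4] yaw 1.5206 grip 54.8 ff 5.0 F [-7.  -0.9  5.7] t 22.2 | tx -1.8 ty -25.0 tz -32.4 spin -0.01
[[288. 217.]
 [288. 205.]
 [306. 201.]
 [297. 197.]
 [297. 201.]]
..............#.......######........#...##.....#.####.......
....#...............#............###........................
...........................................####.............
............................................................
........................#...................................
............................................................
............................................................
..........................#.................................
..........................#.....####........................
..........................#..#########........##............
........................##############.....#####............
.......................###############.....###..............
.....................#################......................
..................####################..#...................
...............#######################......................
...............##############.######........................
...............##################...........................
....................###########.............................
............................................................
............................................................
............................................................
............................................................
............................................................
............................................................
```

Width 54.8 at 5 N shows the stone is flat. I'll let go properly, clear the view and measure the stone and the open seat together.

Emit:
drive_tool([
  {"tx": 0,"ty": 0,"tz": 0,"spin": 0,"jaw": -0.5},
  {"tx": 0,"ty": 0,"tz": 0,"spin": 0,"jaw": -0.7},
  {"tx": 0,"ty": 0,"tz": 0,"spin": 0,"jaw": -0.7},
  {"tx": 0,"ty": 0,"tz": -0.04,"spin": 0,"jaw": -0.7},
  {"tx": 0,"ty": 0,"tz": -0.09,"spin": 0,"jaw": -0.7},
])

```text
clock: 22.75
tool_pos: [545.5, -179.1, 76.6]
ee_rot: [0.725, 0.689, -0.001, -0.002]
force: [0.6, -0.9, 0.2]
grip_width: 74.3
finger_force: 0.0
```

Emit:
drive_tool([
  {"tx": 0.25,"ty": -0.12,"tz": -0.03,"spin": 0,"jaw": -0.7},
  {"tx": 0.25,"ty": -0.12,"tz": -0.03,"spin": 0,"jaw": -0.7},
  {"tx": 0.25,"ty": -0.12,"tz": -0.03,"spin": 0,"jaw": -0.7},
  {"tx": 0.25,"ty": -0.12,"tz": -0.03,"spin": 0,"jaw": -0.7},
  {"tx": 0.25,"ty": -0.12,"tz": -0.03,"spin": 0,"jaw": -0.7},
])

```text
clock: 23.25
tool_pos: [450.5, 51.0, 105.2]
ee_rot: [0.725, 0.689, 0.001, 0.0]
force: [0.3, 0.4, 0.8]
grip_width: 74.7
finger_force: 0.0
```

Run:
```python
from h import *
go(545,-180,-12.4,np.pi/2-.05)
im=bot.read_camera("top"); cv2.imwrite("pics/t11.png",im[:,:,::-1])
print(proj("top",[[543,-105,22],[543,-255,22],[420,191,40]]).round(1))
K=8; x0,y0,x1,y1=300,180,400,230
u=cv2.resize(im[y0:y1,x0:x1],None,fx=K,fy=K,interpolation=cv2.INTER_CUBIC).astype(int)
g=im[y0:y1,x0:x1].astype(int); m=((g.max(2)-g.min(2))<40)&(g.max(2)<150)
for r in m[::2]: print(''.join('#' if v else '.' for v in r))
```

```text
pos [450.5  51.  105.2] yaw 1.5197 grip 74.7 ff 0.0 F [0.3 0.4 0.8] t 23.25 | tx -225.9 ty 106.2 tz 117.6 spin -0.06
[[314.  208.1]
 [365.2 206.8]
 [211.6 252.2]]
....................................................................................................
....................................................................................................
....................................................................................................
....................................................................................................
....................................................................................................
....................................................................................................
....................................................................................................
....................................................................................................
....................................................................................................
................###########.
[... 887 characters left out ...]
..............................#############################...................................
....................................................................................................
....................................................................................................
....................................................................................................
....................................................................................................
....................................................................................................
....................................................................................................
```

Run:
```python
from h import *
im=cv2.imread("pics/t11.png").astype(float); s=im.max(2)-im.min(2)
x0,y0,x1,y1=305,192,375,224
sub=s[y0:y1,x0:x1]; bg=np.median(s[y0:y1,x1-6:x1]); fg=np.median(s[203:211,325:355]); w=np.clip((bg-sub)/(bg-fg),0,1); w[w<.25]=0
Y,X=np.mgrid[y0:y1,x0:x1]; W=w.sum(); cx,cy=(w*X).sum()/W,(w*Y).sum()/W
C=np.cov(np.c_[X.ravel(),Y.ravel()].T,aweights=w.ravel()); a=.5*np.arctan2(2*C[0,1],C[0,0]-C[1,1]); print("stone px",cx,cy,a,W)
P=back("top",[[cx,cy],[cx-20*np.cos(a),cy-20*np.sin(a)],[cx+20*np.cos(a),cy+20*np.sin(a)]],20); d=P[1]-P[2]; print("stone",P[0].round(1),"yaw of long axis from y",np.arctan2(-d[0],d[1]))
print("box2",fit("top",np.array([[249.6,246.8],[281.8,251.8],[292.9,170.2],[261.1,165.2]]),[[-114,50,12],[-114,-50,12],[136,-50,12],[136,50,12]],[536,20,-.15]))
# long-edge fit of the box silhouette in top0 (saturation/brightness threshold), rows clear of fence
for nm in("pics/top0.png",):
    v=cv2.imread(nm).max(2).astype(float); L=[];R=[]
    for r in range(180,242,2):
        row=v[r,240:305]; t=150; idx=np.where(row<t)[0]; i=idx[0]; j=idx[-1]
        L.append([240+i-(t-row[i])/(row[i-1]-row[i]),r]); R.append([240+j+(t-row[j])/(row[j+1]-row[j]),r])
    for z in (0,12):
        l=back("top",L,z); rr=back("top",R,z)
        fl=np.polyfit(l[:,0],l[:,1],1); fr=np.polyfit(rr[:,0],rr[:,1],1); print("z",z,"left y@537 %.1f slope %.4f right %.1f slope %.4f"%(np.polyval(fl,537),fl[0],np.polyval(fr,537),fr[0]))
```

```text
stone px 340.2822908309826 207.03383711601666 0.018289833942641148 1003.6623376623377
stone [ 544.5 -182.1   20. ] yaw of long axis from y -0.043095445038981724
box2 (array([ 5.37482291e+02,  2.07891907e+01, -1.59231440e-01]), array([-1.29,  1.  ,  0.77,  0.67,  1.02, -1.2 , -0.5 , -0.58]))
z 0 left y@537 71.4 slope -0.1513 right -29.1 slope -0.1521
z 12 left y@537 70.4 slope -0.1513 right -29.2 slope -0.1521
```

Run:
```python
from h import *
im=cv2.imread("pics/t11.png").astype(float)
for nm,s in(("sat",im.max(2)-im.min(2)),("val",im.max(2))):
    out=[]
    for r in range(202,213,2):
        row=s[r]; fg=np.median(row[325:355]); a=np.median(row[300:308]); b=np.median(row[370:380])
        t1=(fg+a)/2; t2=(fg+b)/2
        i=next(i for i in range(330,300,-1) if row[i]>t1); l=i+(row[i]-t1)/(row[i]-row[i+1])
        j=next(j for j in range(350,385) if row[j]>t2); q=j-(row[j]-t2)/(row[j]-row[j-1])
        P=back("top",[[l,r],[q,r]],22); out.append([l,q,P[0,1],P[1,1],P[:,1].mean(),P[0,1]-P[1,1]])
    print(nm,np.round(out,1).tolist())
go(545,-180.5,-12.4,np.pi/2-.047)
```

```text
sat [[313.4, 365.3, -103.9, -256.0, -179.9, 152.1], [313.8, 365.2, -104.7, -255.4, -180.1, 150.7], [313.8, 365.3, -104.7, -255.4, -180.0, 150.7], [313.7, 365.3, -104.1, -255.2, -179.6, 151.1], [313.8, 365.3, -104.4, -254.9, -179.7, 150.6], [313.9, 365.5, -104.4, -255.3, -179.8, 150.9]]
val [[313.1, 365.5, -102.9, -256.8, -179.8, 153.9], [313.6, 365.4, -104.2, -256.0, -180.1, 151.8], [313.6, 365.3, -104.0, -255.5, -179.8, 151.5], [313.7, 365.3, -104.0, -255.2, -179.6, 151.2], [313.9, 365.3, -104.4, -255.0, -179.7, 150.5], [313.7, 365.5, -103.9, -255.1, -179.5, 151.2]]
pos [447.1  55.9 105.4] yaw 1.5225 grip 74.8 ff 0.0 F [-3.   3.2  0.4] t 23.3 | tx -231.4 ty 109.2 tz 117.8 spin -0.08
```

Emit:
drive_tool([
  {"tx": -0.231,"ty": 0.109,"tz": 0,"spin": 0,"jaw": -0.75},
  {"tx": -0.231,"ty": 0.109,"tz": 0,"spin": 0,"jaw": -0.75},
  {"tx": -0.231,"ty": 0.109,"tz": 0.02,"spin": 0,"jaw": -0.75},
  {"tx": -0.231,"ty": 0.109,"tz": 0.04,"spin": 0,"jaw": -0.75},
  {"tx": -0.231,"ty": 0.109,"tz": 0.06,"spin": 0,"jaw": -0.75},
])

```text
clock: 23.8
tool_pos: [544.8, -174.5, 56.8]
ee_rot: [0.725, 0.689, 0.001, 0.003]
force: [1.2, -0.0, 0.8]
grip_width: 76.5
finger_force: 0.0
```

Emit:
drive_tool([
  {"tx": 0,"ty": 0,"tz": 0,"spin": 0,"jaw": -0.75},
  {"tx": 0,"ty": 0,"tz": 0,"spin": 0,"jaw": -0.75},
  {"tx": 0,"ty": 0,"tz": 0,"spin": 0,"jaw": -0.75},
])

```text
clock: 24.1
tool_pos: [541.6, -170.8, 55.9]
ee_rot: [0.725, 0.689, 0.0, -0.0]
force: [0.2, 0.6, 0.1]
grip_width: 76.9
finger_force: 0.0
```

Run:
```python
from h import *
go(545.2,-179.8,-13,np.pi/2-.047)
```

```text
pos [ 541.6 -170.8   55.9] yaw 1.5207 grip 76.9 ff 0.0 F [0.2 0.6 0.1] t 24.1 | tx -8.9 ty 4.0 tz 68.9 spin -0.18
```

Emit:
drive_tool([
  {"tx": -0.009,"ty": 0.004,"tz": 0.03,"spin": 0,"jaw": -0.75},
  {"tx": -0.009,"ty": 0.004,"tz": 0.055,"spin": 0,"jaw": -0.75},
  {"tx": -0.009,"ty": 0.004,"tz": 0.068,"spin": 0,"jaw": -0.75},
  {"tx": -0.009,"ty": 0.004,"tz": 0.068,"spin": 0,"jaw": -0.75},
])

```text
clock: 24.5
tool_pos: [544.3, -179.3, -13.2]
ee_rot: [0.724, 0.69, -0.001, -0.001]
force: [-0.1, 0.3, 0.6]
grip_width: 77.0
finger_force: 0.0
```

Emit:
drive_tool([
  {"tx": 0,"ty": 0,"tz": 0.0005,"spin": 0,"jaw": -0.4},
  {"tx": 0,"ty": 0,"tz": 0.0005,"spin": 0,"jaw": 0},
  {"tx": 0,"ty": 0,"tz": 0.0005,"spin": 0,"jaw": 0},
  {"tx": 0,"ty": 0,"tz": 0.0005,"spin": 0,"jaw": 0},
  {"tx": 0,"ty": 0,"tz": 0.0005,"spin": 0,"jaw": 0},
], squeeze=10)

```text
clock: 25.0
tool_pos: [545.6, -180.7, -11.9]
ee_rot: [0.725, 0.689, 0.0, 0.0]
force: [-2.3, 1.5, 6.8]
grip_width: 55.1
finger_force: 10.0
```

Emit:
drive_tool([
  {"tx": 0,"ty": 0,"tz": 0,"spin": 0,"jaw": 0.5},
  {"tx": 0,"ty": 0,"tz": 0,"spin": 0,"jaw": 0.5},
], squeeze=50)

```text
clock: 25.2
tool_pos: [545.6, -180.7, -11.9]
ee_rot: [0.725, 0.689, 0.0, 0.0]
force: [-2.5, 1.9, 7.3]
grip_width: 54.6
finger_force: 50.0
```

Run:
```python
from h import *
go(545.2,-179.8,-13,np.pi/2-.047)
```

```text
pos [ 545.6 -180.7  -11.9] yaw 1.5203 grip 54.6 ff 50.0 F [-2.5  1.9  7.3] t 25.2 | tx 0.9 ty -0.4 tz 1.1 spin -0.20
```

Emit:
drive_tool([
  {"tx": 0,"ty": 0,"tz": -0.02,"spin": 0,"jaw": 0.5},
  {"tx": 0,"ty": 0,"tz": -0.05,"spin": 0,"jaw": 0.5},
  {"tx": 0,"ty": 0,"tz": -0.08,"spin": -8,"jaw": 0.5},
  {"tx": 0,"ty": 0,"tz": -0.1,"spin": -16,"jaw": 0.5},
  {"tx": 0,"ty": 0,"tz": -0.1,"spin": -24,"jaw": 0.5},
])

```text
clock: 25.7
tool_pos: [547.0, -181.3, 90.0]
ee_rot: [0.563, 0.826, 0.001, 0.002]
force: [1.0, 0.1, -5.9]
grip_width: 54.5
finger_force: 50.0
```

Emit:
drive_tool([
  {"tx": 0,"ty": 0,"tz": 0,"spin": -8,"jaw": 0.5},
  {"tx": 0,"ty": 0,"tz": 0,"spin": -16,"jaw": 0.5},
  {"tx": 0,"ty": 0,"tz": 0,"spin": -24,"jaw": 0.5},
  {"tx": 0,"ty": 0,"tz": 0,"spin": -32,"jaw": 0.5},
  {"tx": 0,"ty": 0,"tz": 0,"spin": -38,"jaw": 0.5},
])

```text
clock: 26.2
tool_pos: [544.6, -180.5, 86.7]
ee_rot: [0.264, 0.965, 0.0, -0.001]
force: [0.0, -0.1, -5.6]
grip_width: 54.4
finger_force: 50.0
```

Emit:
drive_tool([
  {"tx": 0,"ty": 0,"tz": 0,"spin": -8,"jaw": 0.5},
  {"tx": 0,"ty": 0,"tz": 0,"spin": -16,"jaw": 0.5},
  {"tx": 0,"ty": 0,"tz": 0,"spin": -22.3,"jaw": 0.5},
  {"tx": 0,"ty": 0,"tz": 0,"spin": -22.3,"jaw": 0.5},
])

```text
clock: 26.6
tool_pos: [544.7, -180.5, 86.7]
ee_rot: [0.075, 0.997, 0.0, -0.001]
force: [0.5, 0.1, -5.2]
grip_width: 54.5
finger_force: 50.0
```

Run:
```python
from h import *
go(538,20.5,0,np.pi-.1505)
```

```text
pos [ 544.7 -180.5   86.7] yaw 2.9924 grip 54.5 ff 50.0 F [ 0.5  0.1 -5.2] t 26.6 | tx 36.5 ty 197.8 tz 86.7 spin 0.07
```

Emit:
drive_tool([
  {"tx": 0.009,"ty": 0.04,"tz": 0,"spin": 0,"jaw": 0.5},
  {"tx": 0.018,"ty": 0.09,"tz": 0,"spin": 0,"jaw": 0.5},
  {"tx": 0.027,"ty": 0.14,"tz": 0,"spin": 0,"jaw": 0.5},
  {"tx": 0.034,"ty": 0.18,"tz": 0,"spin": 0,"jaw": 0.5},
  {"tx": 0.0365,"ty": 0.198,"tz": 0,"spin": 0,"jaw": 0.5},
])

```text
clock: 27.1
tool_pos: [537.9, 23.8, 86.9]
ee_rot: [0.076, 0.997, 0.0, -0.0]
force: [0.6, -0.2, -4.7]
grip_width: 54.5
finger_force: 50.0
```

Emit:
drive_tool([
  {"tx": 0,"ty": 0,"tz": 0.02,"spin": 0,"jaw": 0.5},
  {"tx": 0,"ty": 0,"tz": 0.045,"spin": 0,"jaw": 0.5},
  {"tx": 0,"ty": 0,"tz": 0.06,"spin": 0,"jaw": 0.5},
  {"tx": 0,"ty": 0,"tz": 0.068,"spin": 0,"jaw": 0.5},
  {"tx": 0,"ty": 0,"tz": 0.068,"spin": 0,"jaw": 0.5},
])

```text
clock: 27.6
tool_pos: [538.1, 20.3, 18.1]
ee_rot: [0.076, 0.997, -0.0, -0.001]
force: [-0.5, 0.3, -5.5]
grip_width: 54.5
finger_force: 50.0
```

Run:
```python
from h import *
go(538,20.5,0,np.pi-.1505)
```

```text
pos [538.1  20.3  18.1] yaw 2.9902 grip 54.5 ff 50.0 F [-0.5  0.3 -5.5] t 27.6 | tx 0.1 ty 0.2 tz 18.1 spin -0.05
```

Emit:
drive_tool([
  {"tx": 0,"ty": 0,"tz": 0.004,"spin": 0,"jaw": 0.5},
  {"tx": 0,"ty": 0,"tz": 0.008,"spin": 0,"jaw": 0.5},
  {"tx": 0,"ty": 0,"tz": 0.011,"spin": 0,"jaw": 0.5},
  {"tx": 0,"ty": 0,"tz": 0.013,"spin": 0,"jaw": 0.5},
  {"tx": 0,"ty": 0,"tz": 0.013,"spin": 0,"jaw": 0.5},
])

```text
clock: 28.1
tool_pos: [538.8, 20.6, 6.0]
ee_rot: [0.075, 0.997, 0.0, -0.0]
force: [-0.2, -0.0, -5.4]
grip_width: 54.3
finger_force: 50.0
```

Emit:
drive_tool([
  {"tx": 0,"ty": 0,"tz": 0.002,"spin": 0,"jaw": 0.5},
  {"tx": 0,"ty": 0,"tz": 0.0035,"spin": 0,"jaw": 0.5},
  {"tx": 0,"ty": 0,"tz": 0.005,"spin": 0,"jaw": 0.5},
  {"tx": 0,"ty": 0,"tz": 0.005,"spin": 0,"jaw": 0.5},
])

```text
clock: 28.5
tool_pos: [538.7, 20.6, 0.9]
ee_rot: [0.075, 0.997, -0.0, -0.0]
force: [-0.7, 0.8, -4.9]
grip_width: 54.3
finger_force: 50.0
```

Emit:
drive_tool([
  {"tx": 0,"ty": 0,"tz": 0.0007,"spin": 0,"jaw": 0.5},
  {"tx": 0,"ty": 0,"tz": 0.0014,"spin": 0,"jaw": 0.5},
  {"tx": 0,"ty": 0,"tz": 0.0014,"spin": 0,"jaw": 0.5},
])

```text
clock: 28.8
tool_pos: [538.9, 20.5, 0.1]
ee_rot: [0.075, 0.997, 0.0, 0.0]
force: [-1.2, -0.1, 3.2]
grip_width: 54.6
finger_force: 50.0
```

Contact at the expected seat height. Release and go for the lid.

Emit:
drive_tool([
  {"tx": 0,"ty": 0,"tz": 0,"spin": 0,"jaw": 0.5},
  {"tx": 0,"ty": 0,"tz": 0,"spin": 0,"jaw": -0.5},
  {"tx": 0,"ty": 0,"tz": 0,"spin": 0,"jaw": -0.8},
  {"tx": 0,"ty": 0,"tz": 0,"spin": 0,"jaw": -0.8},
  {"tx": 0,"ty": 0,"tz": 0,"spin": 0,"jaw": -0.8},
], squeeze=10)

```text
clock: 29.3
tool_pos: [539.0, 20.6, -0.3]
ee_rot: [0.075, 0.997, 0.0, 0.0]
force: [-0.3, -0.5, -0.1]
grip_width: 78.6
finger_force: 0.0
```

Emit:
drive_tool([
  {"tx": 0,"ty": 0,"tz": -0.03,"spin": 0,"jaw": -0.8},
  {"tx": 0,"ty": 0,"tz": -0.08,"spin": 0,"jaw": -0.8},
  {"tx": 0,"ty": 0,"tz": -0.11,"spin": 8,"jaw": -0.5},
  {"tx": 0,"ty": 0,"tz": -0.11,"spin": 16,"jaw": -0.4},
  {"tx": 0,"ty": 0,"tz": -0.11,"spin": 24,"jaw": -0.4},
])

```text
clock: 29.8
tool_pos: [539.8, 20.6, 111.2]
ee_rot: [0.283, 0.959, 0.0, 0.001]
force: [-0.3, 0.1, -0.8]
grip_width: 62.1
finger_force: 0.0
```

Emit:
drive_tool([
  {"tx": 0,"ty": 0,"tz": 0,"spin": 8,"jaw": -0.2},
  {"tx": 0,"ty": 0,"tz": 0,"spin": 16,"jaw": -0.1},
  {"tx": 0,"ty": 0,"tz": 0,"spin": 24,"jaw": 0.1},
  {"tx": 0,"ty": 0,"tz": 0,"spin": 32,"jaw": 0.1},
  {"tx": 0,"ty": 0,"tz": 0,"spin": 40,"jaw": 0.1},
])

```text
clock: 30.3
tool_pos: [538.8, 20.6, 109.6]
ee_rot: [0.594, 0.804, 0.0, -0.0]
force: [-0.1, -0.5, 0.3]
grip_width: 39.6
finger_force: 0.0
```

Emit:
drive_tool([
  {"tx": 0,"ty": 0,"tz": 0,"spin": 8,"jaw": 0.1},
  {"tx": 0,"ty": 0,"tz": 0,"spin": 16,"jaw": 0.1},
  {"tx": 0,"ty": 0,"tz": 0,"spin": 24,"jaw": 0.1},
  {"tx": 0,"ty": 0,"tz": 0,"spin": 26,"jaw": 0.1},
  {"tx": 0,"ty": 0,"tz": 0,"spin": 26,"jaw": 0.1},
])

```text
clock: 30.8
tool_pos: [538.8, 20.6, 109.6]
ee_rot: [0.758, 0.652, 0.0, -0.0]
force: [0.6, -0.1, -0.7]
grip_width: 39.5
finger_force: 0.0
```

Run:
```python
from h import *
go(416.8,191.1,11,1.4208)
```

```text
pos [538.8  20.6 109.6] yaw 1.4208 grip 39.5 ff 0.0 F [ 0.6 -0.1 -0.7] t 30.8 | tx 150.4 ty -146.1 tz 98.6 spin -0.00
```

Emit:
drive_tool([
  {"tx": 0.03,"ty": -0.03,"tz": 0,"spin": 0,"jaw": 0.1},
  {"tx": 0.065,"ty": -0.063,"tz": 0,"spin": 0,"jaw": 0.1},
  {"tx": 0.1,"ty": -0.097,"tz": 0,"spin": 0,"jaw": 0.1},
  {"tx": 0.135,"ty": -0.13,"tz": 0,"spin": 0,"jaw": 0.1},
  {"tx": 0.1505,"ty": -0.146,"tz": 0,"spin": 0,"jaw": 0.1},
])

```text
clock: 31.3
tool_pos: [414.7, 193.1, 109.6]
ee_rot: [0.757, 0.653, -0.0, -0.0]
force: [0.2, 0.9, 0.9]
grip_width: 39.5
finger_force: 0.0
```

Emit:
drive_tool([
  {"tx": 0,"ty": 0,"tz": 0.01,"spin": 0,"jaw": 0.1},
  {"tx": 0,"ty": 0,"tz": 0.05,"spin": 0,"jaw": 0.1},
  {"tx": 0,"ty": 0,"tz": 0.08,"spin": 0,"jaw": 0.1},
  {"tx": 0,"ty": 0,"tz": 0.098,"spin": 0,"jaw": 0.1},
  {"tx": 0,"ty": 0,"tz": 0.098,"spin": 0,"jaw": 0.1},
])

```text
clock: 31.8
tool_pos: [415.7, 189.6, 9.2]
ee_rot: [0.758, 0.652, -0.002, -0.001]
force: [-1.2, 0.0, 0.4]
grip_width: 39.6
finger_force: 0.0
```

Run:
```python
from h import *
go(416.8,191.1,11,1.4208)
im=bot.read_camera("top"); cv2.imwrite("pics/t12.png",im[:,:,::-1])
g=im[165:255,245:300].astype(int); m=((g.max(2)-g.min(2))<40)&(g.max(2)<150)
for r in m[::3]: print(''.join('#' if v else '.' for v in r))
ys,xs=np.where(m[15:75]); 
# fit: dist of stone mask centroid (central columns)
lab=cv2.connectedComponentsWithStats(m.astype(np.uint8)); i=1+np.argmax(lab[2][1:,4]); c=lab[3][i]+[245,165]; print(lab[2][i],c,back("top",[c],34).round(1))
```

```text
pos [415.7 189.6   9.2] yaw 1.421 grip 39.6 ff 0.0 F [-1.2  0.   0.4] t 31.8 | tx 1.6 ty 0.9 tz -1.8 spin 0.01
.......................................................
.......................................................
.......................................................
.......................................................
................................#......................
.......................................................
.......................................................
.....................################..................
....................####################...............
....................###################................
...................####################................
...................###################.................
..................####################.................
..................####################.................
..................###################..................
.................####################..................
.................###################...................
.................###################...................
................####################...................
................###################....................
...............####################....................
...............####################....................
..............####################.....................
..............####################.....................
..........................#######......................
.......................................................
.......................................................
.......................................................
.......................................................
.......................................................
[  14   20   26   53 1002] [271.42115768 211.03892216] [[535.3  18.7  34. ]]
```

Emit:
drive_tool([
  {"tx": 0.0005,"ty": 0,"tz": -0.001,"spin": 0,"jaw": 0.1},
  {"tx": 0.0005,"ty": 0,"tz": -0.001,"spin": 0,"jaw": 0.4},
  {"tx": 0.0005,"ty": 0,"tz": -0.001,"spin": 0,"jaw": 1},
  {"tx": 0.0005,"ty": 0,"tz": -0.001,"spin": 0,"jaw": 1},
  {"tx": 0.0005,"ty": 0,"tz": -0.001,"spin": 0,"jaw": 1},
], squeeze=10)

```text
clock: 32.35
tool_pos: [417.4, 191.8, 13.3]
ee_rot: [0.758, 0.652, 0.0, 0.0]
force: [-0.6, -0.8, 6.5]
grip_width: 15.5
finger_force: 10.0
```

Emit:
drive_tool([
  {"tx": 0,"ty": 0,"tz": 0,"spin": 0,"jaw": 1},
  {"tx": 0,"ty": 0,"tz": 0,"spin": 0,"jaw": 1},
  {"tx": 0,"ty": 0,"tz": 0,"spin": 0,"jaw": 1},
], squeeze=30)

```text
clock: 32.65
tool_pos: [417.4, 191.8, 13.3]
ee_rot: [0.758, 0.652, 0.0, 0.0]
force: [-1.8, -1.8, 7.5]
grip_width: 15.7
finger_force: 30.0
```

Run:
```python
from h import *
go(416.8,191.1,11,1.4208)
```

```text
pos [417.4 191.8  13.3] yaw 1.4211 grip 15.7 ff 30.0 F [-1.8 -1.8  7.5] t 32.65 | tx -0.8 ty -0.5 tz 2.3 spin 0.02
```

Emit:
drive_tool([
  {"tx": 0,"ty": 0,"tz": -0.003,"spin": 0,"jaw": 1},
  {"tx": 0,"ty": 0,"tz": -0.005,"spin": 0,"jaw": 1},
  {"tx": 0,"ty": 0,"tz": -0.008,"spin": 0,"jaw": 1},
  {"tx": 0,"ty": 0,"tz": -0.011,"spin": 0,"jaw": 1},
  {"tx": 0,"ty": 0,"tz": -0.011,"spin": 0,"jaw": 1},
], squeeze=6)

```text
clock: 33.15
tool_pos: [417.2, 191.8, 24.0]
ee_rot: [0.758, 0.652, 0.0, 0.0]
force: [-0.3, -0.5, -2.4]
grip_width: 16.4
finger_force: 6.1
```

Run:
```python
from h import *
go(416.8,191.1,11,1.4208); print(bot.sense()["wrist_torque"])
```

```text
pos [417.2 191.8  24. ] yaw 1.4208 grip 16.4 ff 6.1 F [-0.3 -0.5 -2.4] t 33.15 | tx -0.7 ty -0.3 tz 13.0 spin 0.00
[0.02789321 0.03877271 0.01059423]
```

Emit:
drive_tool([
  {"tx": 0,"ty": 0,"tz": 0,"spin": 0,"jaw": 1},
  {"tx": 0,"ty": 0,"tz": 0,"spin": 0,"jaw": 1},
  {"tx": 0,"ty": 0,"tz": -0.02,"spin": 0,"jaw": 1},
  {"tx": 0,"ty": 0,"tz": -0.05,"spin": 0,"jaw": 1},
  {"tx": 0,"ty": 0,"tz": -0.07,"spin": 0,"jaw": 1},
], squeeze=45)

```text
clock: 33.65
tool_pos: [417.1, 191.7, 94.8]
ee_rot: [0.758, 0.652, 0.0, 0.0]
force: [-0.3, 0.0, -2.7]
grip_width: 15.4
finger_force: 44.7
```

Emit:
drive_tool([
  {"tx": -0.03,"ty": 0.01,"tz": 0,"spin": 0,"jaw": 1},
  {"tx": -0.07,"ty": 0.025,"tz": 0,"spin": 0,"jaw": 1},
  {"tx": -0.11,"ty": 0.04,"tz": 0,"spin": 0,"jaw": 1},
  {"tx": -0.14,"ty": 0.05,"tz": 0,"spin": 0,"jaw": 1},
  {"tx": -0.15,"ty": 0.057,"tz": 0,"spin": 0,"jaw": 1},
])

```text
clock: 34.15
tool_pos: [450.7, 32.6, 93.5]
ee_rot: [0.759, 0.651, -0.0, -0.0]
force: [0.6, 0.1, -2.4]
grip_width: 15.5
finger_force: 44.7
```

Emit:
drive_tool([
  {"tx": 0,"ty": 0,"tz": 0,"spin": 0,"jaw": 1},
  {"tx": 0,"ty": 0,"tz": 0.01,"spin": 0,"jaw": 1},
  {"tx": 0,"ty": 0,"tz": 0.01,"spin": 0,"jaw": 1},
])

```text
clock: 34.45
tool_pos: [449.7, 35.8, 82.4]
ee_rot: [0.758, 0.653, -0.001, -0.001]
force: [-0.7, 0.2, -1.9]
grip_width: 15.7
finger_force: 44.7
```

Run:
```python
from h import *
go(451.6,34.7,37.3,1.4208); print(bot.sense()["wrist_torque"])
im=bot.read_camera("scene"); cv2.imwrite("pics/s13.png",im[:,:,::-1])
```

```text
pos [449.7  35.8  82.4] yaw 1.4221 grip 15.7 ff 44.7 F [-0.7  0.2 -1.9] t 34.45 | tx -0.9 ty 2.0 tz 45.1 spin 0.07
[-0.05982835  0.05609013  0.00491353]
```

Emit:
drive_tool([
  {"tx": -0.0005,"ty": 0.001,"tz": 0.015,"spin": 0,"jaw": 1},
  {"tx": -0.0005,"ty": 0.001,"tz": 0.03,"spin": 0,"jaw": 1},
  {"tx": -0.0005,"ty": 0.001,"tz": 0.04,"spin": 0,"jaw": 1},
  {"tx": -0.0005,"ty": 0.001,"tz": 0.044,"spin": 0,"jaw": 1},
  {"tx": -0.0005,"ty": 0.001,"tz": 0.044,"spin": 0,"jaw": 1},
])

```text
clock: 35.0
tool_pos: [451.4, 34.6, 39.2]
ee_rot: [0.758, 0.652, -0.0, -0.0]
force: [0.4, 0.5, -1.5]
grip_width: 15.3
finger_force: 44.7
```

Run:
```python
from h import *
go(451.6,34.7,37.3,1.4208); print(bot.sense()["wrist_torque"])
```

```text
pos [451.4  34.6  39.2] yaw 1.4215 grip 15.3 ff 44.7 F [ 0.4  0.5 -1.5] t 35.0 | tx 0.2 ty 0.1 tz 1.9 spin 0.04
[-0.04949158  0.00605667 -0.02897089]
```

Now relax the grip so the far end rests on the board, regrip, then slide in.

Emit:
drive_tool([
  {"tx": 0,"ty": 0,"tz": 0.001,"spin": 0,"jaw": 1},
  {"tx": 0,"ty": 0,"tz": 0.0015,"spin": 0,"jaw": 1},
  {"tx": 0,"ty": 0,"tz": 0.0015,"spin": 0,"jaw": 1},
], squeeze=4)

```text
clock: 35.3
tool_pos: [452.2, 34.2, 38.6]
ee_rot: [0.758, 0.652, 0.0, 0.0]
force: [-0.3, 0.2, -1.4]
grip_width: 16.2
finger_force: 3.9
```

Emit:
drive_tool([
  {"tx": 0,"ty": 0,"tz": 0,"spin": 0,"jaw": 1},
  {"tx": 0,"ty": 0,"tz": 0,"spin": 0,"jaw": 1},
  {"tx": 0,"ty": 0.002,"tz": -0.0005,"spin": 0,"jaw": 1},
  {"tx": 0,"ty": 0.004,"tz": -0.0005,"spin": 0,"jaw": 1},
  {"tx": 0,"ty": 0.006,"tz": -0.0005,"spin": 0,"jaw": 1},
], squeeze=25)

```text
clock: 35.8
tool_pos: [458.1, 33.2, 38.7]
ee_rot: [0.758, 0.652, 0.0, 0.0]
force: [0.2, -0.4, -1.8]
grip_width: 16.1
finger_force: 24.7
```

Run:
```python
from h import *
go(463.5,32.9,37.3,1.4208); print(bot.sense()["wrist_torque"])
```

```text
pos [458.1  33.2  38.7] yaw 1.4208 grip 16.1 ff 24.7 F [ 0.2 -0.4 -1.8] t 35.8 | tx 0.5 ty 5.4 tz 1.4 spin 0.00
[-0.036206    0.06066224  0.03328388]
```

Emit:
drive_tool([
  {"tx": 0,"ty": 0.0015,"tz": 0,"spin": 0,"jaw": 1},
  {"tx": 0,"ty": 0.003,"tz": 0,"spin": 0,"jaw": 1},
  {"tx": 0,"ty": 0.0045,"tz": 0,"spin": 0,"jaw": 1},
  {"tx": 0,"ty": 0.0055,"tz": 0,"spin": 0,"jaw": 1},
  {"tx": 0,"ty": 0.0055,"tz": 0,"spin": 0,"jaw": 1},
])

```text
clock: 36.3
tool_pos: [463.5, 32.5, 38.7]
ee_rot: [0.758, 0.652, 0.0, 0.0]
force: [0.3, -0.3, -2.6]
grip_width: 16.4
finger_force: 24.7
```

Run:
```python
from h import *
go(463.5,32.9,37.3,1.4208); print(bot.sense()["wrist_torque"])
```

```text
pos [463.5  32.5  38.7] yaw 1.4208 grip 16.4 ff 24.7 F [ 0.3 -0.3 -2.6] t 36.3 | tx 0.4 ty -0.0 tz 1.4 spin -0.00
[-0.04431208  0.05497025  0.05900872]
```

Emit:
drive_tool([
  {"tx": 0,"ty": 0,"tz": 0.003,"spin": 0,"jaw": 1},
  {"tx": 0,"ty": 0,"tz": 0.006,"spin": 0,"jaw": 1},
  {"tx": 0,"ty": 0,"tz": 0.009,"spin": 0,"jaw": 1},
  {"tx": 0,"ty": 0,"tz": 0.011,"spin": 0,"jaw": 1},
  {"tx": 0,"ty": 0,"tz": 0.011,"spin": 0,"jaw": 1},
], squeeze=8)

```text
clock: 36.8
tool_pos: [463.2, 32.6, 28.0]
ee_rot: [0.758, 0.652, 0.0, -0.0]
force: [-2.6, 0.2, 8.8]
grip_width: 16.5
finger_force: 8.1
```

Emit:
drive_tool([
  {"tx": 0,"ty": 0,"tz": 0.001,"spin": 0,"jaw": 1},
  {"tx": 0,"ty": 0,"tz": 0.002,"spin": 0,"jaw": 1},
  {"tx": 0,"ty": 0,"tz": 0.0025,"spin": 0,"jaw": 1},
])

```text
clock: 37.1
tool_pos: [463.2, 32.5, 26.8]
ee_rot: [0.758, 0.652, -0.0, -0.0]
force: [-8.9, -0.3, 36.3]
grip_width: 16.6
finger_force: 19.6
```

Run:
```python
from h import *
go(463.5,32.9,25.3,1.4208); print(bot.sense()["wrist_torque"])
```

```text
pos [463.2  32.5  26.8] yaw 1.4209 grip 16.6 ff 19.6 F [-8.9 -0.3 36.3] t 37.1 | tx 0.4 ty 0.2 tz 1.5 spin 0.00
[-0.03267472  1.90616962 -0.05043105]
```

Emit:
drive_tool([
  {"tx": 0,"ty": 0,"tz": -0.003,"spin": 0,"jaw": 0.3},
  {"tx": 0,"ty": 0,"tz": -0.003,"spin": 0,"jaw": 0.3},
  {"tx": 0,"ty": 0,"tz": -0.003,"spin": 0,"jaw": 0.3},
  {"tx": 0,"ty": 0,"tz": -0.025,"spin": 0,"jaw": 0.3},
  {"tx": 0,"ty": 0,"tz": -0.03,"spin": 0,"jaw": 0.3},
])

```text
clock: 37.6
tool_pos: [464.0, 32.5, 56.0]
ee_rot: [0.758, 0.652, 0.001, 0.0]
force: [-0.2, 0.3, 0.5]
grip_width: 30.6
finger_force: 0.0
```

Emit:
drive_tool([
  {"tx": 0,"ty": 0,"tz": 0,"spin": 0,"jaw": 1},
  {"tx": 0,"ty": 0,"tz": 0,"spin": 0,"jaw": 1},
  {"tx": 0,"ty": 0,"tz": 0,"spin": 0,"jaw": 1},
  {"tx": 0,"ty": 0,"tz": 0,"spin": 0,"jaw": 1},
])

```text
clock: 38.0
tool_pos: [462.8, 32.4, 54.6]
ee_rot: [0.758, 0.652, -0.0, -0.0]
force: [-0.9, -0.7, 0.2]
grip_width: 2.4
finger_force: 0.0
```

Run:
```python
from h import *
go(463.5,32.2,40.5,1.4208)
a=cv2.imread("pics/s6.png")
im=bot.read_camera("scene")[:,:,::-1]; cv2.imwrite("pics/s14.png",im)
o=cv2.imread("pics/scene0.png").astype(int); d=np.abs(im.astype(int)-o).max(2)
for nm,X in(("near-left lid corner",[537-91,20.6+44.5+13.7,43]),): pass
sub=d[190:262:2,225:325]
for r in sub: print(''.join('#' if v>45 else '.' for v in r))
```

```text
pos [462.8  32.4  54.6] yaw 1.4208 grip 2.4 ff 0.0 F [-0.9 -0.7  0.2] t 38.0 | tx -0.1 ty 0.7 tz 14.1 spin -0.00
.....................................######....####################################################.
......................................#.............#############################################...
....................................................#########################.....###############...
........................................................######################....###############...
...........................................................###############.####################.....
............................................................#############........###########........
............................................................#############........########...........
............................................................############.........####...............
............................................................############............................
.............................................................###########......
[... 1948 characters left out ...]
......................................######................####.....#########################
.........................................##############..........##......##########################.
.........................................####################.........############################..
...............................................##################.##############################....
......................................................##############.#########################......
.............................................................################################.......
....................................................................#######################.........
```

Emit:
drive_tool([
  {"tx": 0,"ty": 0.0005,"tz": 0.006,"spin": 0,"jaw": 1},
  {"tx": 0,"ty": 0.0005,"tz": 0.01,"spin": 0,"jaw": 1},
  {"tx": 0,"ty": 0.0005,"tz": 0.012,"spin": 0,"jaw": 1},
  {"tx": 0,"ty": 0.0005,"tz": 0.013,"spin": 0,"jaw": 1},
  {"tx": 0,"ty": 0.0005,"tz": 0.013,"spin": 0,"jaw": 1},
])

```text
clock: 38.55
tool_pos: [464.2, 32.5, 46.8]
ee_rot: [0.758, 0.652, 0.0, 0.0]
force: [-19.6, 0.2, 79.5]
grip_width: 0.6
finger_force: 38.8
```

Emit:
drive_tool([
  {"tx": 0,"ty": 0,"tz": 0.0008,"spin": 0,"jaw": 1},
  {"tx": 0,"ty": 0,"tz": 0.0008,"spin": 0,"jaw": 1},
])

```text
clock: 38.75
tool_pos: [464.2, 32.4, 46.6]
ee_rot: [0.758, 0.652, 0.0, 0.0]
force: [-21.2, -1.1, 86.8]
grip_width: 0.6
finger_force: 43.2
```

Emit:
drive_tool([
  {"tx": 0,"ty": 0,"tz": 0.001,"spin": 0,"jaw": 1},
  {"tx": 0,"ty": 0,"tz": 0.001,"spin": 0,"jaw": 1},
])

```text
clock: 38.95
tool_pos: [464.6, 32.4, 41.4]
ee_rot: [0.758, 0.652, 0.001, 0.001]
force: [-1.4, 0.8, -0.6]
grip_width: 0.2
finger_force: 0.0
```

The lid's near end was hung up about 8 mm high and has now given way under pressure. Check the pull height again.

Emit:
drive_tool([
  {"tx": 0,"ty": 0,"tz": 0.001,"spin": 0,"jaw": 1},
  {"tx": 0,"ty": 0,"tz": 0.001,"spin": 0,"jaw": 1},
])

```text
clock: 39.15
tool_pos: [463.5, 32.4, 38.8]
ee_rot: [0.758, 0.652, -0.0, -0.0]
force: [-0.8, 0.3, 3.9]
grip_width: 0.5
finger_force: 1.8
```

Emit:
drive_tool([
  {"tx": 0,"ty": 0,"tz": 0.0012,"spin": 0,"jaw": 1},
  {"tx": 0,"ty": 0,"tz": 0.0012,"spin": 0,"jaw": 1},
])

```text
clock: 39.35
tool_pos: [463.5, 32.4, 38.6]
ee_rot: [0.758, 0.652, -0.0, -0.0]
force: [-4.1, -1.2, 19.5]
grip_width: 0.4
finger_force: 9.9
```

Run:
```python
from h import *
go(463.5,32.2,40.5,1.4208)
```

```text
pos [463.5  32.4  38.6] yaw 1.4209 grip 0.4 ff 9.9 F [-4.1 -1.2 19.5] t 39.35 | tx -0.2 ty 0.0 tz -1.9 spin 0.00
```

Contact is at the same height as with the originally shut lid. I'll retreat and compare both camera views with the start.

Emit:
drive_tool([
  {"tx": 0,"ty": 0,"tz": -0.03,"spin": 0,"jaw": 1},
  {"tx": 0,"ty": 0,"tz": -0.08,"spin": 0,"jaw": 1},
  {"tx": -0.04,"ty": 0,"tz": -0.12,"spin": 0,"jaw": 1},
  {"tx": -0.09,"ty": 0,"tz": -0.15,"spin": 0,"jaw": 1},
  {"tx": -0.14,"ty": 0,"tz": -0.15,"spin": 0,"jaw": 1},
])

```text
clock: 39.85
tool_pos: [446.4, -94.4, 189.1]
ee_rot: [0.757, 0.653, 0.001, 0.002]
force: [1.2, -0.3, -0.6]
grip_width: 0.5
finger_force: 0.0
```

Emit:
drive_tool([
  {"tx": -0.25,"ty": -0.05,"tz": 0,"spin": 0,"jaw": 1},
  {"tx": -0.25,"ty": -0.05,"tz": 0,"spin": 0,"jaw": 1},
  {"tx": -0.25,"ty": -0.05,"tz": 0,"spin": 0,"jaw": 1},
  {"tx": -0.25,"ty": -0.05,"tz": 0,"spin": 0,"jaw": 1},
  {"tx": -0.25,"ty": -0.05,"tz": 0,"spin": 0,"jaw": 1},
])

```text
clock: 40.35
tool_pos: [358.4, -330.1, 185.9]
ee_rot: [0.758, 0.652, 0.0, -0.001]
force: [0.9, 0.1, 0.0]
grip_width: 0.4
finger_force: 0.0
```

Run:
```python
from h import *
go(463.5,32.2,40.5,1.4208)
for n,(x0,y0,x1,y1) in(("top",(245,158,300,256)),("scene",(225,200,315,255))):
    b=bot.read_camera(n); cv2.imwrite(f"pics/{n}_end.png",b[:,:,::-1]); o=cv2.imread(f"pics/{n}0.png")[:,:,::-1]
    A=o[y0:y1,x0:x1].mean(2).astype(np.float32); B=b[y0:y1,x0:x1].mean(2).astype(np.float32)
    print(n,"mean diff",np.abs(A-B).mean().round(2),"shift",cv2.phaseCorrelate(A,B))
    h=(x1-x0)//2
    d=np.abs(A-B)
    for r in d[::3]: print(''.join('#' if v>30 else ('+' if v>12 else '.') for v in r))
```

```text
pos [ 358.4 -330.1  185.9] yaw 1.4207 grip 0.4 ff 0.0 F [0.9 0.1 0. ] t 40.35 | tx 373.9 ty 49.7 tz 145.4 spin -0.01
top mean diff 4.41 shift ((0.050725625219843806, 0.11570584196838496), 0.9299444491068523)
.......................................................
.......................................................
.......................................................
.......................................................
.......................................................
.......................................................
.................++++..................................
.........................................++++..........
.......................................................
.......................................................
.......................................................
.......................................................
.......................................................
.......................................................
.......................................................
....................................................
[... 2076 characters left out ...]
...............+...............+.....++....++..+...##..........
...................................................+.............++++.....................
...................................+..#.......................+..+........................
..............................................#+..........................................
...................................................+......................................
...........................................................+..............................
..........................................................................................
..........................................................................................
```

The lid's appearance matches the initial shut state to a fraction of a pixel in both views. Handing in.

```bash
python3 -c "
from cell import bot
print(bot.hand_in())"
```

```text
the job is handed in; nothing more can be done
None
```

I handed the job in at about 40 s of the 72 s allowed, with no verdict returned. By my checks the stone lies flat in its seat and the shut lid matches the starting views to a fraction of a pixel. The lid caught about 8 mm high and took an 87 N push to go home, and the first attempt to lay the stone flat left it upright until a second try worked.

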